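# Clear the welding turntable

### The job

First slide every spray can out of the yellow taped rectangle and all the way into the railed can bay beside it, pushing low so that it stays standing and never leaves the bench. Then lift every finished hexagonal coupling off the freely spinning turntable and put it down on the bench inside the tape, singly and not stacked, and last of all push the turntable's brake lever fully over. Leave the tin, tape roll and brush where they are.

Things in the scene. Friction and masses are not known exactly. Their poses are not given: they have to be found in the camera images.
- turntable: Fixed grey foot of the welding turntable; origin on the bench at its axis. It carries a dark steel disc, diameter 260 mm, upper face 44 mm above the bench, that spins freely (no drive, hardly any friction) about the vertical axis through this origin. The brake lever's block stands 175 mm from the axis along this body's -y.
- brake (a joint): Angle of the black-knobbed brake lever, rad: 0 = off, leaning to the turntable body's -x; 1.0 = fully set, leaning to its +x. Swings about a horizontal axis parallel to the turntable body's y, through a point 22 mm above the bench and 175 mm from the turntable axis along its -y; stays where it is left, moves with about 1 N at the knob. Starts between 0 and 0.2.
- brake_tip (a point): Centre of the lever's ball knob (diameter 26 mm), 80 mm from the lever's pivot; the stem is a 10 mm rod. About 92 mm above the bench at either end of the swing.
- field: Rectangle marked on the bench with flat yellow tape (flush with the bench), for finished parts. Origin at its centre on the bench; 260 mm along its x and 220 mm along its y over the outside, tape 12 mm wide, so 236 x 196 mm inside the tape.
- bay: Can bay fixed to the bench: three low aluminium rails, 25 mm high and 5 mm thick, round a floorless space (the bench itself) 100 mm along its x and 200 mm along its y. Open on its -x side (which faces the taped rectangle, to the right of which it stands as seen from the robot), rails on +x, +y and -y. Origin at the centre of the space, on the bench.
- can1: Spray can, upright, diameter 52 mm, body 135 mm high, with a 35 mm wide cap up to 175 mm; about 0.3 kg. Origin at the centre of its underside, z up its axis. Stands inside the taped rectangle at first; pushed higher than about 30 mm above the bench it may topple.
- can2: Spray can, upright, diameter 52 mm, body 135 mm high, with a 35 mm wide cap up to 175 mm; about 0.3 kg. Origin at the centre of its underside, z up its axis. Stands inside the taped rectangle at first; pushed higher than about 30 mm above the bench it may topple.
- union1: Finished hexagonal steel coupling: a hexagonal prism 36 mm across flats (41.6 mm across corners), 40 mm high along its z, about 0.2 kg. Origin at its centre; its flats face its x axis and every 60 degrees from it. Stands upright on the turntable disc at first. May be absent (None).
- union2: Finished hexagonal steel coupling: a hexagonal prism 36 mm across flats (41.6 mm across corners), 40 mm high along its z, about 0.2 kg. Origin at its centre; its flats face its x axis and every 60 degrees from it. Stands upright on the turntable disc at first. May be absent (None).
- union3: Finished hexagonal steel coupling: a hexagonal prism 36 mm across flats (41.6 mm across corners), 40 mm high along its z, about 0.2 kg. Origin at its centre; its flats face its x axis and every 60 degrees from it. Stands upright on the turntable disc at first. May be absent (None).
- union4: Finished hexagonal steel coupling: a hexagonal prism 36 mm across flats (41.6 mm across corners), 40 mm high along its z, about 0.2 kg. Origin at its centre; its flats face its x axis and every 60 degrees from it. Stands upright on the turntable disc at first. May be absent (None).
- union5: Finished hexagonal steel coupling: a hexagonal prism 36 mm across flats (41.6 mm across corners), 40 mm high along its z, about 0.2 kg. Origin at its centre; its flats face its x axis and every 60 degrees from it. Stands upright on the turntable disc at first. May be absent (None).
- tin: Bystander: white open tin, diameter 72 mm, 85 mm high; origin at the centre of its underside.
- tape_roll: Bystander: grey roll of tape lying flat, diameter 84 mm, 24 mm high; origin at the centre of its underside.
- brush: Bystander: brush lying on the bench, handle to its -x, some 200 mm long; origin under it.

How it is judged:
By the outcome, as a careful person would: the job done as asked, in the order asked, and still so for the second after the job is handed in, with the robot touching nothing.
Of union1, union2, union3, union4, union5 only 3 to 5 are there at a start; the rules pass over those that are not, and their reading is None.
At some moment in a run one of union1, union2, union3, union4, union5 may be knocked a few centimetres aside while the robot is not near it.
Once in a run the grip may slacken for a moment while it holds something.
It also fails if it takes over 210 s, if anything falls off the work surface, if the arm or the gripper's body presses on something with over 40 N, if the wrist force passes 120 N, or if a joint passes its speed limit or range.

### The arm

A 6-joint arm with a two-finger parallel gripper is mounted at the origin on the work surface. World frame = base frame: x ahead of the robot, y to its left, z up, the work surface at z = 0. Lengths are in m, angles in degrees, forces in N, time in s.
With the tool pointing down it reaches from about 0.3 to 0.75 m from the base axis. Payload 8.5 kg.
Tool frame: the origin (TCP) lies between the finger pads; the fingertips stand 22 mm ahead of it and the grasp point (between the pads) lies 3 mm ahead of it (env.nose_length is the distance from the TCP to the fingertips, in m); z points along the fingers, x is the direction in which the jaws open and shut, and the axes are right-handed (so a half turn about z gives the same grasp; the last joint's range is limited). The gripper opens to 85 mm and grips with 20 to 120 N. Pads are 22 mm wide; open, the fingers measure 114 mm over their backs; the gripper's body (76 mm by 85 mm) begins 54 mm behind the grasp point. The pads swing forward as they close: fully open they stand 13 mm farther back than shut.
Start: joints at [-77.08, 21.807, 74.336, -0, 83.858, -12.336], TCP at [0.235, -0.497, 0.253] pointing down, gripper open.
Joint ranges: [-178.18, 178.18], [-50.72, 133.34], [12.68, 142.11], [-81.47, 261.47], [9.98, 163.14], [-165.26, 165.26]. Speed limits (degrees/s): [136.94, 136.94, 180, 180, 180, 180].

### API

Orientations are given as a 3x3 rotation matrix whose columns are the frame's x, y, z axes.
In Python, from rig import env gives the robot as it stands.
- The arm moves only by the tool arm_command, never from a script. Its argument "steps" is a list of rows, each an object with "delta_pos": the shift along the world's x, y, z in mm, a list of three; "dr": the turn, a rotation vector about the world's x, y, z in degrees, a list of three. In form: [{"delta_pos": [dx, dy, dz], "dr": [wx, wy, wz]}, ...]. A call has 1 to 20 rows; each row shifts and turns the commanded pose from where the row before left it; what a row does not reach is not made up. A row lasts 1/10 s, in which the tool goes at most 50 mm and 8.59 degrees, less where a joint would pass 70% of its speed; a pose out of reach is approached as far as the arm can. A call with a gripper value outside its range is refused whole. "grip" is the opening, from 0 (shut) to 1 (fully open), set as the call begins (left out, the last holds). The fingers move at their own pace and stop on an object; "squeeze" is the grip in N (left out, the last holds). Time passes only in rows, so rows that do not move let the fingers close. It gives the time, the measured TCP pose, the force and the opening at its end, in the units of the state.
- env.observe(): the state, without advancing time (a new reading comes with each control period).
- env.get_image(name): name is "side" or "top"; returns the picture (480x640x3 uint8, blue, green, red); there is no depth.
- env.get_calibration(name): a dict with "fx", "fy", "cx", "cy" (pixels), "k1" (the pictures are not rectified: a ray, as slopes to the right and down, at radius r is drawn at 1 + k1 r^2 times it, then the intrinsics apply), "view" (4x4, takes a point from world to camera coordinates). Camera axes: x right, y up, looking along -z (the intrinsics and any distortion apply to the point x, -y, -z); pixel columns grow to the right and rows downward; lengths in m; the calibration is good to about 2 mm. A picture is of the moment at which its call begins. get_calibration takes no time and is no camera call.
- env.close_job(): hands the job in, once; it reports no verdict.
The state is a dict: "time_s": time; "q": joint angles; "qvel": joint speeds; "joint_efforts": joint torques, N m; "position": TCP position; "tool_rot": TCP orientation; "ft_force": force on the tool from outside, world axes, zero at the start; "wrist_torque": the same for the moment, N m; "grip_width": finger opening in m.
Only numpy, scipy, OpenCV 4.12 (cv2) and the standard library are available. Lean on these libraries where they do the work, as an engineer would, in place of code of your own. Each camera call takes 0.05 s, during which the arm holds its last target. There are 200 camera calls.

## Working session

There is one attempt and no reset: what is moved stays moved. The work goes in short steps, Python scripts to look and compute and a tool call to move; the robot and the scene stay as the last step left them, time stands still between calls to the robot, and variables do not carry over. Pictures are saved under pics/ and viewed, about 12 in all and at most 16, crops included, and the job is handed in when it is done.

Besides the shell and the picture viewer there is one more tool, called after "Request:" as name(argument=value, ...), one argument or row to a line, values as JSON. arm_command: Moves the arm, as the interface text tells. Its arguments: {"type":"object","properties":{"steps":{"type":"array"},"grip":{"type":"number"},"squeeze":{"type":"number"}},"required":["steps"]}

```bash
mkdir -p pics; ls; cat > h.py <<'E'
import numpy as np, cv2
from rig import env
def cal(n):
    c=env.get_calibration(n); return c,np.array(c["view"])
def ray(n,u,v):
    c,V=cal(n); xd=(u-c["cx"])/c["fx"]; yd=(v-c["cy"])/c["fy"]
    x,y=xd,yd
    for _ in range(30):
        s=1+c["k1"]*(x*x+y*y); x,y=xd/s,yd/s
    R=V[:3,:3]; o=-R.T@V[:3,3]; d=R.T@np.array([x,-y,-1.0]); return o,d
def on(n,u,v,z):
    o,d=ray(n,u,v); return o+d*(z-o[2])/d[2]
def proj(n,p):
    c,V=cal(n); q=V[:3,:3]@np.array(p)+V[:3,3]; x,y=q[0]/-q[2],-q[1]/-q[2]
    s=1+c["k1"]*(x*x+y*y); return np.array([c["fx"]*x*s+c["cx"],c["fy"]*y*s+c["cy"]])
def snap(n,f):
    im=env.get_image(n); cv2.imwrite("pics/"+f+".png",im); return im
E
python3 - <<'E'
from h import *
for n in("top","side"):
    snap(n,n+"0"); o,d=ray(n,320,240); print(n,o,d,cal(n)[0]["fx"],cal(n)[0]["k1"])
print(env.observe())
E
```

```text
pics
top [ 0.30819215 -0.03857272  1.30885787] [ 0.15511233 -0.01431519 -0.98783129] 474.5565235870795 -0.013146149518842022
side [0.26541097 0.81787881 0.84015438] [ 0.20937936 -0.72825928 -0.65266755] 463.33097550506045 0.0007173161629419136
{'time_s': 0.1, 'q': array([-7.70801232e+01,  2.18367790e+01,  7.43789264e+01,  5.33791836e-04,
        8.38585941e+01, -1.23353734e+01]), 'qvel': array([ 0.06851697, -0.10077862, -0.05186492,  0.02950722, -0.00744652,
        0.06677249]), 'joint_efforts': array([ 3.88799381e-03, -4.49217474e+01, -2.31659442e+01, -1.51978420e-04,
        3.63819694e-03,  2.41884912e-06]), 'position': array([ 0.23460824, -0.49719357,  0.25278553]), 'tool_rot': array([[ 4.26650532e-01, -9.04416522e-01, -2.80914379e-04],
       [-9.04415681e-01, -4.26650529e-01,  1.26601288e-03],
       [-1.26485523e-03, -2.86081698e-04, -9.99999159e-01]]), 'ft_force': array([-0.62308669,  0.51246067,  0.11776061]), 'wrist_torque': array([-0.00597385,  0.00482791,  0.00349058]), 'grip_width': 0.0851875782179085}
```

View pics/top0.png

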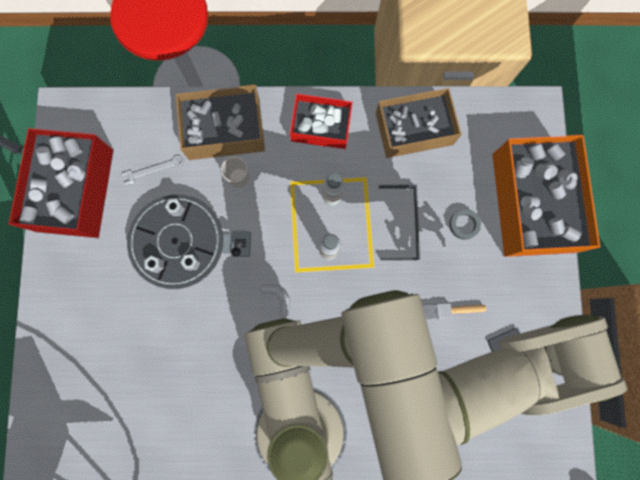

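View pics/side0.png

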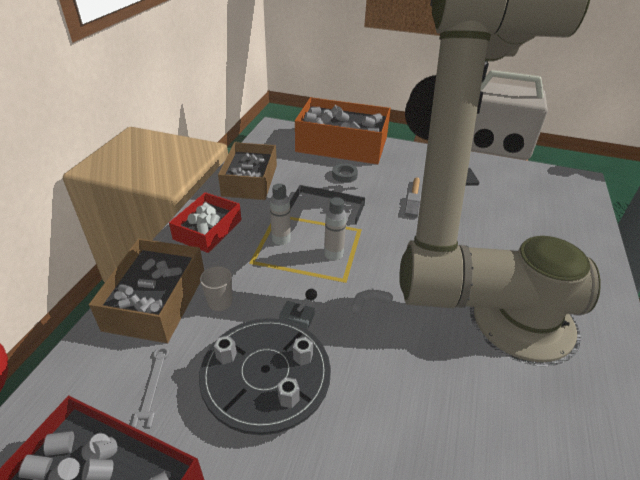

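The top view shows a turntable at about (175,241) with 3 couplings at (174,205), (153,263) and (190,261). The brake is at (240,243). The tape spans (292,180)-(373,270), with cans at (334,185) and (330,243), and the bay is at (400,222), open to the left. The side view agrees with all of this.

```bash
python3 - <<'E'
from h import *
im=cv2.imread("pics/top0.png"); s=cv2.imread("pics/side0.png")
a=cv2.resize(im[160:290,110:310],None,fx=4,fy=4,interpolation=cv2.INTER_CUBIC)
b=cv2.resize(im[160:290,270:470],None,fx=4,fy=4,interpolation=cv2.INTER_CUBIC)
cv2.imwrite("pics/c1.png",a);cv2.imwrite("pics/c2.png",b)
hsv=cv2.cvtColor(im,cv2.COLOR_BGR2HSV)
m=cv2.inRange(hsv,(20,120,120),(35,255,255)); m[:170]=0;m[290:]=0;m[:,:280]=0;m[:,390:]=0
c,_=cv2.findContours(m,cv2.RETR_EXTERNAL,cv2.CHAIN_APPROX_NONE); pts=np.vstack(c)[:,0]
w=np.array([on("top",u,v,0)[:2] for u,v in pts],np.float32); print("field",cv2.minAreaRect(w*1000))
# unions: bright blobs around disc
g=cv2.cvtColor(im,cv2.COLOR_BGR2GRAY); m=(g>175).astype(np.uint8); m[:190]=0;m[280:]=0;m[:,:135]=0;m[:,215:]=0
n,l,st,ce=cv2.connectedComponentsWithStats(m)
for i in range(1,n):
    if st[i,4]>15: print("u",ce[i],st[i,4],on("top",*ce[i],.084))
for nm,p in(("disc c",(175,240.5)),):print(nm,on("top",*p,.044))
E
```

```text
field ((560.4467163085938, -89.01507568359375), (258.56304931640625, 217.95748901367188), 3.2188124656677246)
u [138.22222222 193.14814815] 54 [0.62838349 0.42530533 0.084     ]
u [209.56779661 194.96610169] 118 [0.62258582 0.23569055 0.084     ]
u [172.64473684 206.02631579] 76 [0.592979   0.33236439 0.084     ]
u [188.47252747 261.98901099] 91 [0.44422036 0.28509558 0.084     ]
u [151.61111111 264.28888889] 90 [0.43861163 0.3804913  0.084     ]
u [210.98 276.08] 50 [0.40742297 0.22566259 0.084     ]
u [136.96153846 276.92307692] 26 [0.40599663 0.41680078 0.084     ]
disc c [0.50705934 0.33413458 0.044     ]
```

View pics/c1.png

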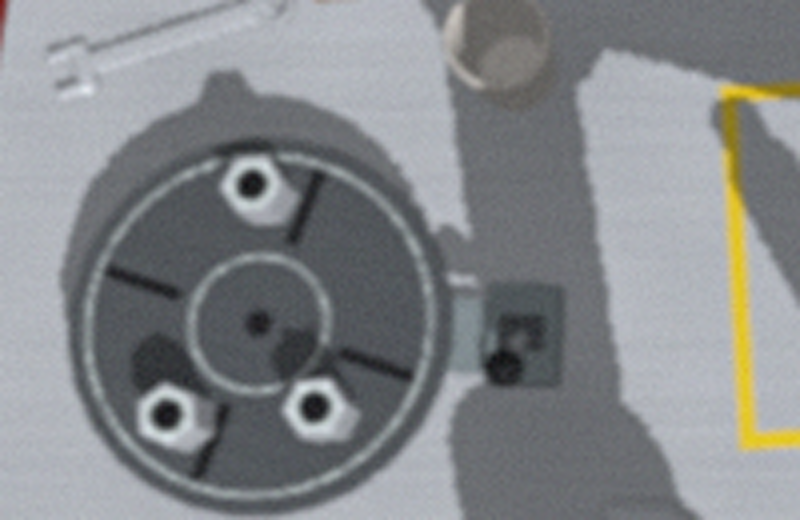

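View pics/c2.png

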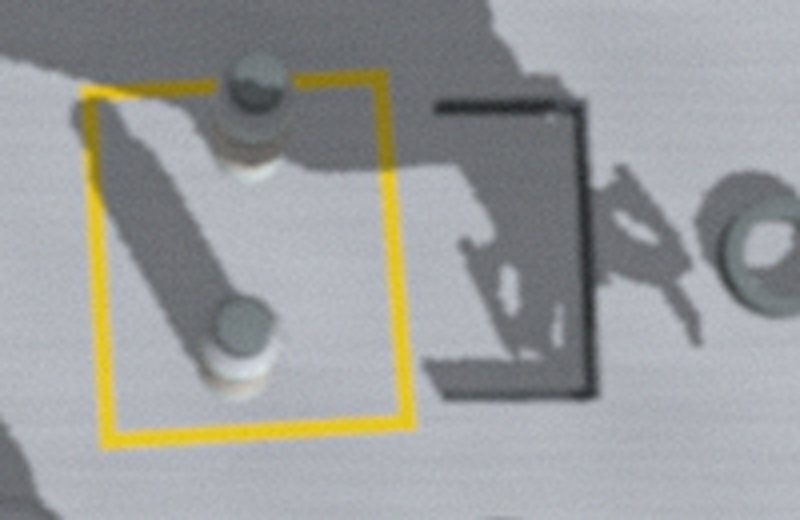

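```bash
python3 - <<'E'
from h import *
np.set_printoptions(precision=4,suppress=True)
def c(x0,u,v): return x0+u/4,160+v/4
for n,x0,u,v,z in [("can1cap",270,257,85,.175),("can2cap",270,245,325,.175),
 ("railFL",270,436,106,.025),("railFR",270,583,104,.025),("railNR",270,593,395,.025),("railNL",270,446,395,.025),
 ("knob",110,504,367,.092),("block",110,527,335,.03),("tinTop",110,495,40,.085),("disc",110,258,322,.044),
 ("u1",110,250,184,.084),("u2",110,315,407,.084),("u3",110,167,412,.084),("u1hole",110,250,184,.084)]:
    print(n,on("top",*c(x0,u,v),z))
# side checks
for n,u,v,z in [("s can1cap",279,187,.175),("s can2cap",338,202,.175),("s knob",311,295,.092),("s disc",266,369,.044)]: print(n,on("side",u,v,z))
for p in ((.62,-.08,0),(.45,-.09,0)):print(proj("side",p))
E
```

```text
can1cap [ 0.6328 -0.0911  0.175 ]
can2cap [ 0.4831 -0.0822  0.175 ]
railFL [ 0.6602 -0.2228  0.025 ]
railFR [ 0.6614 -0.3256  0.025 ]
railNR [ 0.4569 -0.3248  0.025 ]
railNL [ 0.4574 -0.2244  0.025 ]
knob [0.4694 0.1611 0.092 ]
block [0.4995 0.1561 0.03  ]
tinTop [0.6906 0.1729 0.085 ]
disc [0.5071 0.3355 0.044 ]
u1 [0.5931 0.3328 0.084 ]
u2 [0.4448 0.2844 0.084 ]
u3 [0.442  0.3803 0.084 ]
u1hole [0.5931 0.3328 0.084 ]
s can1cap [ 0.6382 -0.0864  0.175 ]
s can2cap [ 0.4796 -0.074   0.175 ]
s knob [0.4694 0.1642 0.092 ]
s disc [0.5053 0.3385 0.044 ]
[286.2765 242.2643]
[346.8426 253.5325]
```

Request:
arm_command(
  steps=[
    {"delta_pos": [20,27,0],"dr": [0,0,4]},
    {"delta_pos": [20,27,0],"dr": [0,0,4]},
    {"delta_pos": [20,27,0],"dr": [0,0,4]},
    {"delta_pos": [20,27,0],"dr": [0,0,4]},
    {"delta_pos": [20,27,0],"dr": [0,0,4]},
    {"delta_pos": [20,27,0],"dr": [0,0,4]},
    {"delta_pos": [20,27,0],"dr": [0,0,4]},
    {"delta_pos": [20,27,0],"dr": [0,0,4]},
    {"delta_pos": [20,27,0],"dr": [0,0,4]},
    {"delta_pos": [20,27,0],"dr": [0,0,4]},
    {"delta_pos": [20,27,0],"dr": [0,0,4]},
    {"delta_pos": [20,27,0],"dr": [0,0,4]},
    {"delta_pos": [20,27,0],"dr": [0,0,4]},
    {"delta_pos": [20,27,0],"dr": [0,0,4]},
    {"delta_pos": [20,27,0],"dr": [0,0,4]},
    {"delta_pos": [20,27,0],"dr": [0,0,4.7]},
    {"delta_pos": [20,27,0],"dr": [0,0,0]},
    {"delta_pos": [20,27,0],"dr": [0,0,0]},
    {"delta_pos": [20,27,0],"dr": [0,0,0]},
    {"delta_pos": [19,24,0],"dr": [0,0,0]},
  ],
  grip=0.4,
)

```text
time_s: 2.1
position: [0.6342, 0.0411, 0.2528]
tool_rot: [[1.0, -0.0, -0.001], [-0.0, -1.0, 0.0], [-0.001, -0.0, -1.0]]
ft_force: [0.5, -1.0, -0.5]
grip_width: 0.0341
```

Request:
arm_command(
  steps=[
    {"delta_pos": [0,0,-8],"dr": [-7.5,0,0]},
    {"delta_pos": [0,0,-8],"dr": [-7.5,0,0]},
    {"delta_pos": [0,0,-8],"dr": [-7.5,0,0]},
    {"delta_pos": [0,0,-8],"dr": [-7.5,0,0]},
    {"delta_pos": [0,0,-8],"dr": [-7.5,0,0]},
    {"delta_pos": [0,0,-8],"dr": [-7.5,0,0]},
    {"delta_pos": [0,0,0],"dr": [0,0,0]},
    {"delta_pos": [0,0,0],"dr": [0,0,0]},
  ],
)

```text
time_s: 2.9
position: [0.6337, 0.0398, 0.205]
tool_rot: [[1.0, 0.0, -0.0], [-0.0, -0.709, -0.705], [-0.0, 0.705, -0.709]]
ft_force: [0.8, -0.3, 0.9]
grip_width: 0.034
```

```bash
python3 - <<'E'
from h import *
snap("side","s1"); o=env.observe(); print({k:np.round(o[k],3) for k in("time_s","q","position","tool_rot","ft_force","grip_width")})
E
```

```text
{'time_s': np.float64(2.95), 'q': array([  7.788,  38.673,  63.811, -44.415,  86.536,  14.395]), 'position': array([0.634, 0.039, 0.206]), 'tool_rot': array([[ 1.   , -0.002,  0.   ],
       [-0.001, -0.709, -0.705],
       [ 0.002,  0.705, -0.709]]), 'ft_force': array([-0.39 , -0.482,  0.031]), 'grip_width': np.float64(0.034)}
```

View pics/s1.png

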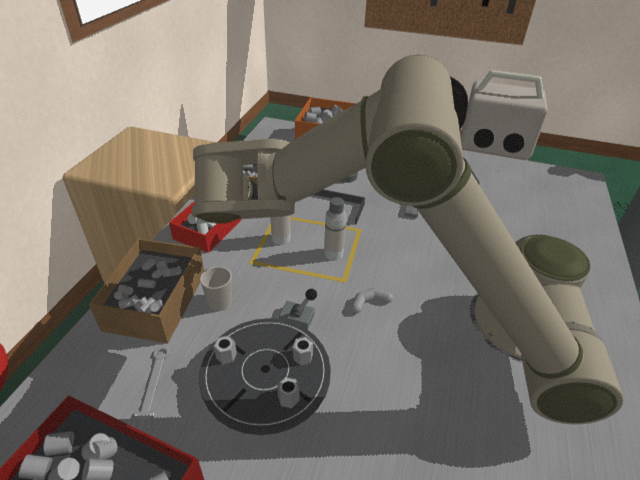

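The side picture shows the tool tilted 45° behind can 1, with the wrist drum near (230,190). The scene is otherwise unchanged. The wrist will come down near the tin, so I'll check that clearance.

```bash
python3 - <<'E'
from h import *
o=env.observe(); p=np.array(o["position"]); z=np.array(o["tool_rot"])[:,2]
for d in (0,.05,.1,.15,.2,.25,.3): print(d,np.round(proj("side",p-d*z),1),np.round(proj("top",p-d*z),1), np.round(p-d*z,3))
print("tin",proj("side",(.69,.173,.0)),proj("side",(.69,.173,.085)))
im=snap("top","t1")
cv2.imwrite("pics/t1c.png",np.hstack([cv2.resize(im[130:290,200:400],None,fx=3,fy=3)]))
E
```

```text
0 [260.4 205.4] [280.5 177.4] [0.634 0.039 0.206]
0.05 [253.1 201.4] [264.4 173.1] [0.634 0.075 0.241]
0.1 [245.2 197. ] [247.1 168.5] [0.634 0.11  0.277]
0.15 [236.3 192.1] [228.7 163.7] [0.634 0.145 0.312]
0.2 [226.5 186.7] [209.  158.5] [0.634 0.18  0.348]
0.25 [215.5 180.7] [187.8 152.9] [0.634 0.216 0.383]
0.3 [203.1 173.8] [165.1 146.9] [0.634 0.251 0.419]
tin [221.70995443 301.61490486] [217.55617412 276.5290441 ]
```

View pics/t1c.png

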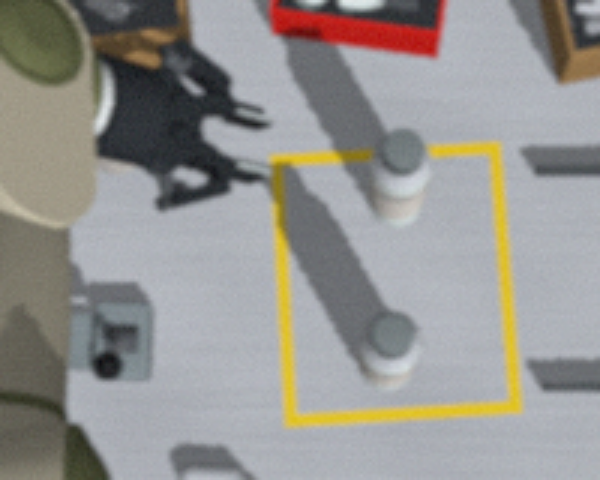

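The top view shows the fork at about y=180 px, lined up with can 1, and the wrist clears the tin. Descending next.

Request:
arm_command(
  steps=[
    {"delta_pos": [0,-4,-20],"dr": [0,0,0]},
    {"delta_pos": [0,-4,-20],"dr": [0,0,0]},
    {"delta_pos": [0,-4,-20],"dr": [0,0,0]},
    {"delta_pos": [0,-4,-20],"dr": [0,0,0]},
    {"delta_pos": [0,-4,-20],"dr": [0,0,0]},
    {"delta_pos": [0,-4,-20],"dr": [0,0,0]},
    {"delta_pos": [0,-4,-20],"dr": [0,0,0]},
    {"delta_pos": [0,-4,-15],"dr": [0,0,0]},
    {"delta_pos": [0,-4,-12],"dr": [0,0,0]},
    {"delta_pos": [0,-4,-7],"dr": [0,0,0]},
    {"delta_pos": [0,0,-5],"dr": [0,0,0]},
    {"delta_pos": [0,0,0],"dr": [0,0,0]},
  ],
)

```text
time_s: 4.2
position: [0.6337, -0.0005, 0.0262]
tool_rot: [[1.0, -0.001, -0.0], [-0.001, -0.707, -0.707], [0.0, 0.707, -0.707]]
ft_force: [-0.4, -0.2, -0.2]
grip_width: 0.0341
```

```bash
python3 - <<'E'
from h import *
im=snap("side","s2"); o=env.observe(); print({k:np.round(o[k],3) for k in("time_s","q","position","ft_force","grip_width")})
t=snap("top","t2"); a=cv2.resize(im[150:350,180:400],None,fx=2.5,fy=2.5); b=cv2.resize(t[130:290,200:400],(240,500)[::-1] if 0 else (240,192))
cv2.imwrite("pics/s2c.png",a)
E
```

```text
{'time_s': np.float64(4.25), 'q': array([  4.363,  50.045,  74.035, -48.871,  69.39 ,  28.153]), 'position': array([ 0.634, -0.   ,  0.027]), 'ft_force': array([ 0.143, -0.759,  1.238]), 'grip_width': np.float64(0.034)}
```

View pics/s2c.png

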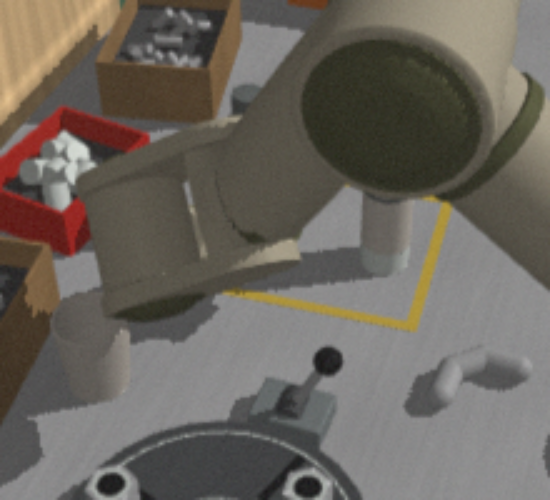

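The tool is low behind can 1 and touching nothing. Kinematics put the wrist centre 0.235 m behind the TCP, so it clears the tin, the knob and can 2. Pushing can 1 now.

Request:
arm_command(
  steps=[
    {"delta_pos": [0,-8,0],"dr": [0,0,0]},
    {"delta_pos": [0,-8,0],"dr": [0,0,0]},
    {"delta_pos": [0,-8,0],"dr": [0,0,0]},
    {"delta_pos": [0,-6,0],"dr": [0,0,0]},
    {"delta_pos": [0,-4,0],"dr": [0,0,0]},
    {"delta_pos": [0,-4,0],"dr": [0,0,0]},
    {"delta_pos": [0,-4,0],"dr": [0,0,0]},
    {"delta_pos": [0,-4,0],"dr": [0,0,0]},
    {"delta_pos": [0,-4,0],"dr": [0,0,0]},
    {"delta_pos": [0,-4,0],"dr": [0,0,0]},
    {"delta_pos": [0,-4,0],"dr": [0,0,0]},
    {"delta_pos": [0,-5,0],"dr": [0,0,0]},
    {"delta_pos": [-1,-5,0],"dr": [0,0,0]},
    {"delta_pos": [-1,-5,0],"dr": [0,0,0]},
    {"delta_pos": [-1,-5,0],"dr": [0,0,0]},
    {"delta_pos": [-1,-5,0],"dr": [0,0,0]},
    {"delta_pos": [-1,-5,0],"dr": [0,0,0]},
    {"delta_pos": [-1,-5,0],"dr": [0,0,0]},
  ],
)

```text
time_s: 6.1
position: [0.6275, -0.0938, 0.0263]
tool_rot: [[1.0, -0.001, -0.0], [-0.001, -0.707, -0.707], [0.001, 0.707, -0.707]]
ft_force: [0.7, 1.2, 0.6]
grip_width: 0.0345
```

```bash
python3 - <<'E'
from h import *
t=snap("top","t3"); s=snap("side","s3"); o=env.observe(); print({k:np.round(o[k],3) for k in("time_s","position","ft_force","grip_width")})
a=cv2.resize(t[150:290,260:460],(600,420)); b=cv2.resize(s[160:290,230:430],(600,390)); cv2.imwrite("pics/x3.png",cv2.resize(np.vstack([a,b]),(440,594)))
E
```

```text
{'time_s': np.float64(6.2), 'position': array([ 0.627, -0.094,  0.026]), 'ft_force': array([ 0.224, -1.041, -0.148]), 'grip_width': np.float64(0.034)}
```

View pics/x3.png

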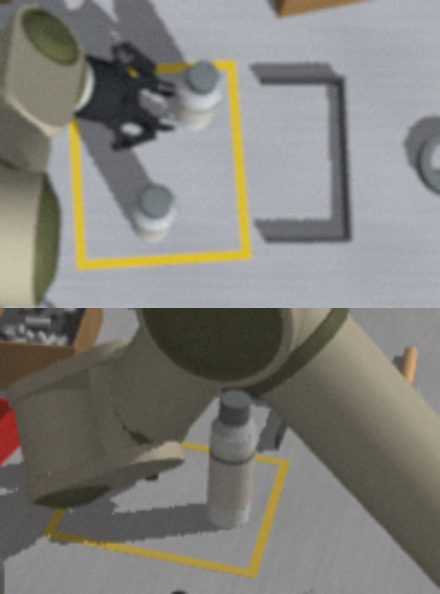

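Can 1 is upright and moving, with its cap at about (353,184). I'll keep pushing.

Request:
arm_command(
  steps=[
    {"delta_pos": [-1,-5,0],"dr": [0,0,0]},
    {"delta_pos": [-1,-6,0],"dr": [0,0,0]},
    {"delta_pos": [-1,-6,0],"dr": [0,0,0]},
    {"delta_pos": [-1,-6,0],"dr": [0,0,0]},
    {"delta_pos": [-1,-6,0],"dr": [0,0,0]},
    {"delta_pos": [-1,-6,0],"dr": [0,0,0]},
    {"delta_pos": [-1,-6,0],"dr": [0,0,0]},
    {"delta_pos": [-1,-6,0],"dr": [0,0,0]},
    {"delta_pos": [-1,-6,0],"dr": [0,0,0]},
    {"delta_pos": [-1,-6,0],"dr": [0,0,0]},
    {"delta_pos": [-1,-6,0],"dr": [0,0,0]},
    {"delta_pos": [-1,-6,0],"dr": [0,0,0]},
    {"delta_pos": [-1,-6,0],"dr": [0,0,0]},
    {"delta_pos": [-1,-6,0],"dr": [0,0,0]},
    {"delta_pos": [-1,-6,0],"dr": [0,0,0]},
    {"delta_pos": [0,-6,0],"dr": [0,0,0]},
    {"delta_pos": [0,-5,0],"dr": [0,0,0]},
    {"delta_pos": [0,-4,0],"dr": [0,0,0]},
  ],
)

```text
time_s: 8.0
position: [0.6126, -0.1979, 0.0263]
tool_rot: [[1.0, -0.001, -0.0], [-0.001, -0.707, -0.707], [0.0, 0.707, -0.707]]
ft_force: [0.1, 1.4, 0.1]
grip_width: 0.0342
```

```bash
python3 - <<'E'
from h import *
np.set_printoptions(precision=4,suppress=True)
print("was",on("top",353.2,184,.175))
t=snap("top","t4"); o=env.observe(); print({k:np.round(o[k],3) for k in("time_s","q","position","ft_force","grip_width")})
cv2.imwrite("pics/x4.png",cv2.resize(t[150:290,260:460],(600,420),interpolation=cv2.INTER_CUBIC))
E
```

```text
was [ 0.6257 -0.1377  0.175 ]
{'time_s': np.float64(8.05), 'q': array([-14.011,  47.339,  81.776, -57.291,  54.652,  22.662]), 'position': array([ 0.613, -0.198,  0.026]), 'ft_force': array([-0.794, -0.354,  0.241]), 'grip_width': np.float64(0.034)}
```

View pics/x4.png

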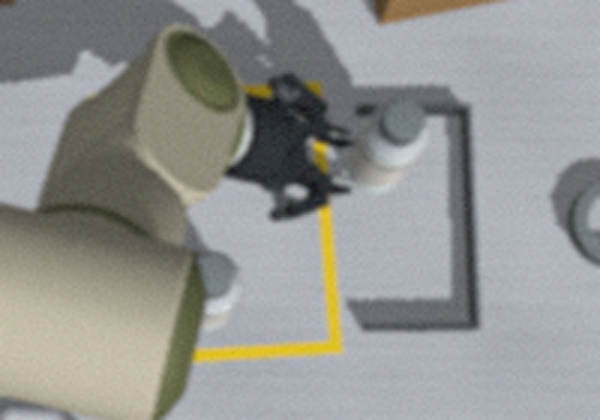

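Can 1 is upright and entering the bay, with its cap at (395,191). It needs another 37 mm, then I back out, lift and shift over to can 2.

Request:
arm_command(
  steps=[
    {"delta_pos": [0,-4,0],"dr": [0,0,0]},
    {"delta_pos": [0,-5,0],"dr": [0,0,0]},
    {"delta_pos": [0,-5,0],"dr": [0,0,0]},
    {"delta_pos": [0,-5,0],"dr": [0,0,0]},
    {"delta_pos": [0,-5,0],"dr": [0,0,0]},
    {"delta_pos": [0,-5,0],"dr": [0,0,0]},
    {"delta_pos": [0,-4,0],"dr": [0,0,0]},
    {"delta_pos": [0,-3,0],"dr": [0,0,0]},
    {"delta_pos": [0,-1,0],"dr": [0,0,0]},
    {"delta_pos": [0,0,0],"dr": [0,0,0]},
    {"delta_pos": [0,10,0],"dr": [0,0,0]},
    {"delta_pos": [0,20,0],"dr": [0,0,0]},
    {"delta_pos": [0,20,15],"dr": [0,0,0]},
    {"delta_pos": [0,20,25],"dr": [0,0,0]},
    {"delta_pos": [0,20,30],"dr": [0,0,0]},
    {"delta_pos": [0,20,30],"dr": [0,0,0]},
    {"delta_pos": [0,20,30],"dr": [0,0,0]},
    {"delta_pos": [0,20,30],"dr": [0,0,0]},
    {"delta_pos": [0,20,30],"dr": [0,0,0]},
    {"delta_pos": [0,20,10],"dr": [0,0,0]},
  ],
)

```text
time_s: 10.05
position: [0.613, -0.0428, 0.2298]
tool_rot: [[1.0, -0.004, 0.004], [0.0, -0.707, -0.707], [0.005, 0.707, -0.707]]
ft_force: [0.8, 0.8, 0.1]
grip_width: 0.0343
```

Request:
arm_command(
  steps=[
    {"delta_pos": [0,20,0],"dr": [0,0,0]},
    {"delta_pos": [0,20,0],"dr": [0,0,0]},
    {"delta_pos": [-10,20,0],"dr": [0,0,0]},
    {"delta_pos": [-30,0,0],"dr": [0,0,0]},
    {"delta_pos": [-30,0,0],"dr": [0,0,0]},
    {"delta_pos": [-30,0,0],"dr": [0,0,0]},
    {"delta_pos": [-30,0,0],"dr": [0,0,0]},
    {"delta_pos": [0,0,0],"dr": [0,0,0]},
  ],
)

```text
time_s: 10.85
position: [0.4796, 0.0163, 0.2266]
tool_rot: [[1.0, 0.001, -0.001], [0.0, -0.707, -0.707], [-0.001, 0.707, -0.707]]
ft_force: [0.6, -1.5, -0.6]
grip_width: 0.0341
```

```bash
python3 - <<'E'
from h import *
t=snap("top","t5"); s=snap("side","s5"); o=env.observe(); print({k:np.round(o[k],3) for k in("time_s","q","position","ft_force","grip_width")})
a=cv2.resize(t[150:290,200:460],(520,280)); b=cv2.resize(s[140:290,170:430],(520,300)); cv2.imwrite("pics/x5.png",np.vstack([a,b]))
E
```

```text
{'time_s': np.float64(10.95), 'q': array([  7.564,  23.793,  88.478, -45.492,  79.453,  21.156]), 'position': array([0.483, 0.016, 0.227]), 'ft_force': array([ 0.788, -0.087, -0.102]), 'grip_width': np.float64(0.034)}
```

View pics/x5.png

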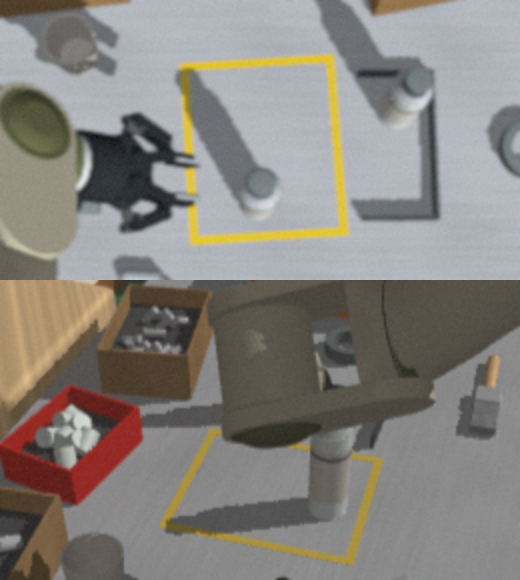

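Can 1 stands inside the bay with its cap at (408,190). The fork is now lined up with can 2.

Request:
arm_command(
  steps=[
    {"delta_pos": [0,-2,-20],"dr": [0,0,0]},
    {"delta_pos": [0,-2,-20],"dr": [0,0,0]},
    {"delta_pos": [0,-2,-20],"dr": [0,0,0]},
    {"delta_pos": [0,-2,-20],"dr": [0,0,0]},
    {"delta_pos": [0,-2,-20],"dr": [0,0,0]},
    {"delta_pos": [0,-2,-20],"dr": [0,0,0]},
    {"delta_pos": [0,-2,-20],"dr": [0,0,0]},
    {"delta_pos": [0,-2,-20],"dr": [0,0,0]},
    {"delta_pos": [0,-2,-15],"dr": [0,0,0]},
    {"delta_pos": [0,-2,-12],"dr": [0,0,0]},
    {"delta_pos": [0,-2,-8],"dr": [0,0,0]},
    {"delta_pos": [0,0,-6],"dr": [0,0,0]},
    {"delta_pos": [0,0,0],"dr": [0,0,0]},
  ],
)

```text
time_s: 12.25
position: [0.4828, -0.0064, 0.0249]
tool_rot: [[1.0, -0.0, -0.0], [-0.001, -0.707, -0.707], [0.0, 0.707, -0.707]]
ft_force: [0.8, -0.5, -0.0]
grip_width: 0.0344
```

Request:
arm_command(
  steps=[
    {"delta_pos": [0,-6,0],"dr": [0,0,0]},
    {"delta_pos": [0,-6,0],"dr": [0,0,0]},
    {"delta_pos": [0,-5,0],"dr": [0,0,0]},
    {"delta_pos": [0,-4,0],"dr": [0,0,0]},
    {"delta_pos": [0,-4,0],"dr": [0,0,0]},
    {"delta_pos": [0,-4,0],"dr": [0,0,0]},
    {"delta_pos": [0,-4,0],"dr": [0,0,0]},
    {"delta_pos": [0,-4,0],"dr": [0,0,0]},
    {"delta_pos": [0,-4,0],"dr": [0,0,0]},
    {"delta_pos": [0,-4,0],"dr": [0,0,0]},
    {"delta_pos": [0,-5,0],"dr": [0,0,0]},
    {"delta_pos": [1,-5,0],"dr": [0,0,0]},
    {"delta_pos": [1,-5,0],"dr": [0,0,0]},
    {"delta_pos": [1,-5,0],"dr": [0,0,0]},
    {"delta_pos": [1,-5,0],"dr": [0,0,0]},
    {"delta_pos": [1,-5,0],"dr": [0,0,0]},
    {"delta_pos": [1,-5,0],"dr": [0,0,0]},
    {"delta_pos": [1,-5,0],"dr": [0,0,0]},
    {"delta_pos": [1,-5,0],"dr": [0,0,0]},
    {"delta_pos": [0,-4,0],"dr": [0,0,0]},
  ],
)

```text
time_s: 14.25
position: [0.4909, -0.1009, 0.0253]
tool_rot: [[1.0, -0.001, 0.0], [-0.001, -0.707, -0.707], [0.001, 0.707, -0.707]]
ft_force: [0.7, 2.3, 0.1]
grip_width: 0.0344
```

```bash
python3 - <<'E'
from h import *
t=snap("top","t6"); s=snap("side","s6"); o=env.observe(); print({k:np.round(o[k],3) for k in("time_s","q","position","ft_force","grip_width")})
a=cv2.resize(t[150:290,200:460],(520,280)); b=cv2.resize(s[140:290,170:430],(520,300)); cv2.imwrite("pics/x6.png",np.vstack([a,b]))
E
```

```text
{'time_s': np.float64(14.35), 'q': array([ -6.116,  41.154, 102.067, -62.695,  52.324,  41.275]), 'position': array([ 0.491, -0.101,  0.025]), 'ft_force': array([0.575, 0.166, 0.198]), 'grip_width': np.float64(0.034)}
```

View pics/x6.png

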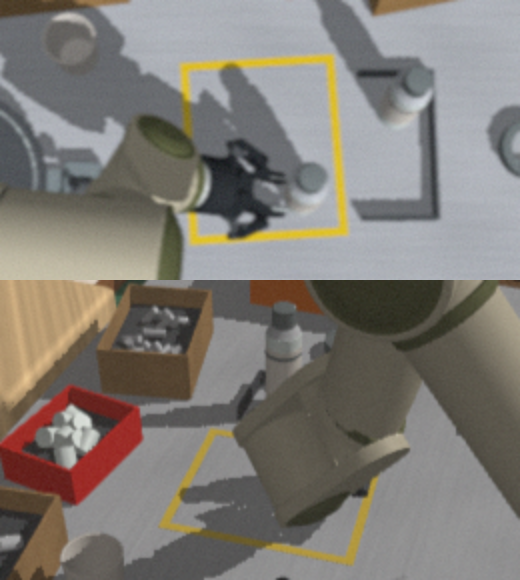

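Can 2 is upright at the right tape, and joint 4 stays in range (about -71° at the end). I'll keep pushing into the bay.

Request:
arm_command(
  steps=[
    {"delta_pos": [0,-4,0],"dr": [0,0,0]},
    {"delta_pos": [1,-5,0],"dr": [0,0,0]},
    {"delta_pos": [1,-6,0],"dr": [0,0,0]},
    {"delta_pos": [1,-6,0],"dr": [0,0,0]},
    {"delta_pos": [1,-6,0],"dr": [0,0,0]},
    {"delta_pos": [1,-6,0],"dr": [0,0,0]},
    {"delta_pos": [1,-6,0],"dr": [0,0,0]},
    {"delta_pos": [1,-6,0],"dr": [0,0,0]},
    {"delta_pos": [1,-6,0],"dr": [0,0,0]},
    {"delta_pos": [1,-6,0],"dr": [0,0,0]},
    {"delta_pos": [1,-6,0],"dr": [0,0,0]},
    {"delta_pos": [1,-6,0],"dr": [0,0,0]},
    {"delta_pos": [1,-6,0],"dr": [0,0,0]},
    {"delta_pos": [1,-6,0],"dr": [0,0,0]},
    {"delta_pos": [1,-6,0],"dr": [0,0,0]},
    {"delta_pos": [1,-6,0],"dr": [0,0,0]},
    {"delta_pos": [1,-6,0],"dr": [0,0,0]},
    {"delta_pos": [1,-6,0],"dr": [0,0,0]},
    {"delta_pos": [1,-6,0],"dr": [0,0,0]},
    {"delta_pos": [0,-5,0],"dr": [0,0,0]},
  ],
)

```text
time_s: 16.35
position: [0.5088, -0.217, 0.0253]
tool_rot: [[1.0, -0.001, 0.0], [-0.0, -0.707, -0.707], [0.001, 0.707, -0.707]]
ft_force: [0.5, 2.9, 0.8]
grip_width: 0.034
```

Request:
arm_command(
  steps=[
    {"delta_pos": [0,-5,0],"dr": [0,0,0]},
    {"delta_pos": [0,-5,0],"dr": [0,0,0]},
    {"delta_pos": [0,-4,0],"dr": [0,0,0]},
    {"delta_pos": [0,-3,0],"dr": [0,0,0]},
    {"delta_pos": [0,-1,0],"dr": [0,0,0]},
    {"delta_pos": [0,0,0],"dr": [0,0,0]},
    {"delta_pos": [0,10,0],"dr": [0,0,0]},
    {"delta_pos": [0,20,0],"dr": [0,0,0]},
    {"delta_pos": [0,20,15],"dr": [0,0,0]},
    {"delta_pos": [0,20,25],"dr": [0,0,0]},
    {"delta_pos": [0,20,30],"dr": [0,0,0]},
    {"delta_pos": [0,20,30],"dr": [0,0,0]},
    {"delta_pos": [0,20,30],"dr": [0,0,0]},
    {"delta_pos": [0,20,30],"dr": [0,0,0]},
    {"delta_pos": [0,20,30],"dr": [0,0,0]},
    {"delta_pos": [0,10,10],"dr": [7.5,0,0]},
    {"delta_pos": [0,0,0],"dr": [7.5,0,0]},
    {"delta_pos": [0,0,0],"dr": [7.5,0,0]},
    {"delta_pos": [0,0,0],"dr": [7.5,0,0]},
    {"delta_pos": [0,0,0],"dr": [7.5,0,0]},
  ],
)

```text
time_s: 18.35
position: [0.5086, -0.0534, 0.226]
tool_rot: [[1.0, 0.001, 0.001], [0.001, -0.992, -0.125], [0.001, 0.125, -0.992]]
ft_force: [0.1, -0.5, -1.2]
grip_width: 0.0342
```

Request:
arm_command(
  steps=[
    {"delta_pos": [-20,0,0],"dr": [7.5,0,0]},
    {"delta_pos": [-30,0,0],"dr": [0,0,0]},
    {"delta_pos": [-20,0,0],"dr": [0,0,0]},
    {"delta_pos": [0,0,0],"dr": [0,0,0]},
  ],
  grip=1.0,
)

```text
time_s: 18.75
position: [0.4367, -0.0536, 0.2255]
tool_rot: [[1.0, -0.001, -0.001], [-0.001, -1.0, 0.001], [-0.001, -0.001, -1.0]]
ft_force: [0.3, -0.4, 0.2]
grip_width: 0.0853
```

```bash
python3 - <<'E'
from h import *
t=snap("top","t7"); s=snap("side","s7"); o=env.observe(); print({k:np.round(o[k],3) for k in("time_s","q","position","tool_rot","ft_force","grip_width")})
a=cv2.resize(t[150:290,120:460],(680,280)); b=cv2.resize(s[310:430,180:350],(425,300),interpolation=cv2.INTER_CUBIC); c=cv2.resize(s[160:280,240:385],(255,211))
d=np.zeros((300,680,3),np.uint8); d[:,:425]=b; d[:211,425:]=c
cv2.imwrite("pics/x7.png",np.vstack([a,d]))
E
```

```text
{'time_s': np.float64(18.85), 'q': array([-2.2435e+01,  1.2471e+01,  9.3104e+01,  6.0000e-03,  7.4395e+01,
       -2.2409e+01]), 'position': array([ 0.439, -0.054,  0.226]), 'tool_rot': array([[ 1.   , -0.   ,  0.001],
       [-0.   , -1.   , -0.   ],
       [ 0.001,  0.   , -1.   ]]), 'ft_force': array([ 0.703, -0.747,  0.311]), 'grip_width': np.float64(0.086)}
```

View pics/x7.png

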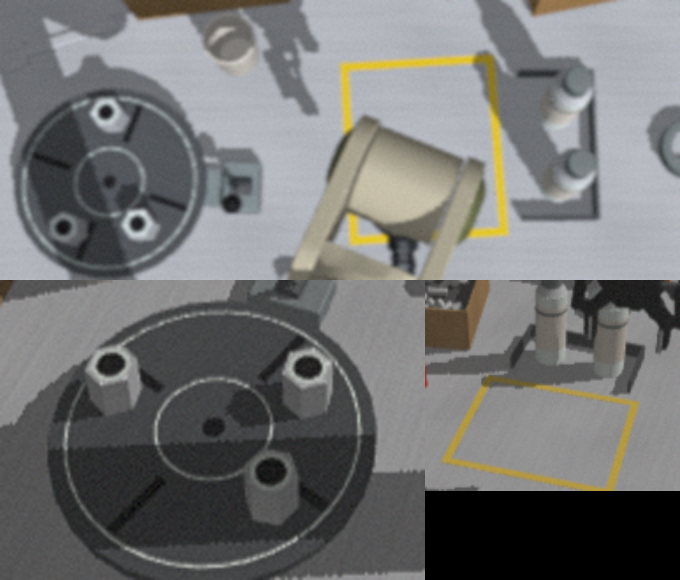

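Both cans stand in the bay, with caps at about (408,191) and (409,231). The three couplings look unmoved. Next I'll get their centres from the bores in both views, and the flat directions from the vertical edges in the side view.

```bash
cat >> h.py <<'E'
def bore(n,im,p,r=9):
    """centroid of dark bore near predicted top centre p (z=.084) -> world"""
    u,v=proj(n,(*p[:2],.084)); s=8
    w=cv2.getRectSubPix(im,(2*r+1,2*r+1),(float(u),float(v))); g=cv2.resize(cv2.GaussianBlur(cv2.cvtColor(w,cv2.COLOR_BGR2GRAY),(0,0),.6),None,fx=s,fy=s,interpolation=cv2.INTER_CUBIC)
    m=((g<np.percentile(g,5)*.5+.5*np.median(g))*255).astype(np.uint8)
    k,l,st,ce=cv2.connectedComponentsWithStats(m); c0=np.array([g.shape[1]/2-.5]*2)
    i=min((i for i in range(1,k) if st[i,4]>400),key=lambda i:np.hypot(*(ce[i]-c0)))
    c=(ce[i]+.5)/s-.5-r; return on(n,u+c[0],v+c[1],.084)[:2],st[i,4]/s/s
def prof(im,c):
    o,_=ray("side",320,240); t=o[:2]-np.array(c[:2]); t/=np.hypot(*t); lat=np.array([-t[1],t[0]])
    g=cv2.cvtColor(im,cv2.COLOR_BGR2GRAY).astype(np.float32); out=[]
    for a in np.arange(-27,28.5,1.5):
        P=np.array([proj("side",(*(np.array(c[:2])+lat*a/1000+t*.018),z)) for z in np.arange(.048,.074,.002)],np.float32)
        out.append(cv2.remap(g,P[:,:1].copy(),P[:,1:].copy(),cv2.INTER_LINEAR).mean())
    return np.degrees(np.arctan2(t[1],t[0])),np.arange(-27,28.5,1.5),np.array(out)
E
python3 - <<'E'
from h import *
np.set_printoptions(precision=3,suppress=True,linewidth=200)
t0,s0,t7,s7=[cv2.imread("pics/%s.png"%n) for n in("top0","side0","t7","s7")]
for p in ((.593,.333),(.4448,.2844),(.442,.380)):
    print(p,[ (n,*bore(n[:4].strip("07"),im,p)) for n,im in(("top",t0),("side",s0),("side7",s7)) if n!="side7"], bore("side",s7,p))
    c=(np.array(bore("top",t0,p)[0])+bore("side",s0,p)[0])/2
    cs=bore("side",s0,p)[0]; a,x,y=prof(s0,cs); print("toward",a); print(np.vstack([x,y]).round(0)[:, :20]);print(np.vstack([x,y]).round(0)[:,20:])
E
```

```text
(0.593, 0.333) [('top', array([0.594, 0.333]), np.float64(30.9375)), ('side', array([0.594, 0.335]), np.float64(67.5625))] (array([0.594, 0.335]), np.float64(67.796875))
toward 124.250284256129
[[-27. -26. -24. -22. -21. -20. -18. -16. -15. -14. -12. -10.  -9.  -8.  -6.  -4.  -3.  -2.   0.   2.]
 [ 43.  44.  43.  43.  46.  53.  58.  62.  68.  74.  79.  84.  88.  90.  90.  90.  89.  90.  90.  89.]]
[[  3.   4.   6.   8.   9.  10.  12.  14.  15.  16.  18.  20.  21.  22.  24.  26.  27.]
 [ 89.  89.  89.  87.  93. 111. 126. 121. 115. 102.  94.  79.  70.  65.  62.  60.  58.]]
(0.4448, 0.2844) [('top', array([0.446, 0.286]), np.float64(31.6875)), ('side', array([0.446, 0.288]), np.float64(63.6875))] (array([0.446, 0.288]), np.float64(63.859375))
toward 108.80532656283602
[[-27. -26. -24. -22. -21. -20. -18. -16. -15. -14. -12. -10.  -9.  -8.  -6.  -4.  -3.  -2.   0.   2.]
 [ 43.  42.  42.  43.  44.  51.  59.  65.  69.  72.  74.  76.  77.  80.  83.  87.  90.  90.  89.  89.]]
[[  3.   4.   6.   8.   9.  10.  12.  14.  15.  16.  18.  20.  21.  22.  24.  26.  27.]
 [ 90.  90.  89.  89.  90.  89.  88.  93. 100.  95.  76.  67.  65.  65.  65.  66.  67.]]
(0.442, 0.38) [('top', array([0.441, 0.382]), np.float64(31.640625)), ('side', array([0.442, 0.383]), np.float64(84.46875))] (array([0.442, 0.383]), np.float64(84.015625))
toward 112.0806550001334
[[-27. -26. -24. -22. -21. -20. -18. -16. -15. -14. -12. -10.  -9.  -8.  -6.  -4.  -3.  -2.   0.   2.]
 [ 42.  42.  41.  42.  42.  44.  46.  54.  68.  79.  80.  83.  84.  84.  84.  84.  85.  84.  84.  85.]]
[[  3.   4.   6.   8.   9.  10.  12.  14.  15.  16.  18.  20.  21.  22.  24.  26.  27.]
 [ 86.  93. 109. 117. 117. 114. 109. 103.  99.  94.  86.  76.  68.  65.  65.  65.  62.]]
```

Couplings from the two views agree to 2 mm:

| Coupling | Centre (m) | Flats |
|---|---|---|
| u1 | (0.594, 0.334) | about 0° |
| u2 | (0.446, 0.287) | about 2° |
| u3 | (0.4415, 0.3825) | about 36° or -24° |

I'll go above u1 and re-check before descending.

Request:
arm_command(
  steps=[
    {"delta_pos": [13,32,0],"dr": [0,0,0]},
    {"delta_pos": [13,32,0],"dr": [0,0,0]},
    {"delta_pos": [13,32,0],"dr": [0,0,0]},
    {"delta_pos": [13,32,0],"dr": [0,0,0]},
    {"delta_pos": [13,32,0],"dr": [0,0,0]},
    {"delta_pos": [13,32,0],"dr": [0,0,0]},
    {"delta_pos": [13,32,0],"dr": [0,0,0]},
    {"delta_pos": [13,32,0],"dr": [0,0,0]},
    {"delta_pos": [13,32,-10],"dr": [0,0,0]},
    {"delta_pos": [13,32,-10],"dr": [0,0,0]},
    {"delta_pos": [13,32,-10],"dr": [0,0,0]},
    {"delta_pos": [12,36,-10],"dr": [0,0,0]},
    {"delta_pos": [0,0,-10],"dr": [0,0,0]},
    {"delta_pos": [0,0,0],"dr": [0,0,0]},
  ],
)

```text
time_s: 20.25
position: [0.5931, 0.3346, 0.1727]
tool_rot: [[1.0, 0.001, -0.004], [0.001, -1.0, -0.001], [-0.004, 0.001, -1.0]]
ft_force: [-0.3, -1.7, 0.9]
grip_width: 0.0853
```

```bash
cat > look.py <<'E'
from h import *
import sys
np.set_printoptions(precision=4,suppress=True)
im=snap("side",sys.argv[1]); o=env.observe()
print(o["time_s"],np.array(o["position"]),np.array(o["tool_rot"])[:2,0],"F",np.array(o["ft_force"]).round(1),o["grip_width"])
for a in sys.argv[2:]:
    p=tuple(map(float,a.split(",")))
    try: print(p,*bore("side",im,p))
    except Exception as e: print(p,"none")
E
python3 look.py s8 .594,.335 .446,.288 .442,.383
```

```text
20.3 [0.5934 0.3338 0.1741] [ 1.     -0.0001] F [ 0.2 -0.3 -0.3] 0.08542960805199194
(0.594, 0.335) [0.5944 0.3346] 66.65625
(0.446, 0.288) [0.446  0.2875] 62.984375
(0.442, 0.383) [0.4417 0.3834] 88.640625
```

All three are in place. Descending on u1 and gripping.

Request:
arm_command(
  steps=[
    {"delta_pos": [1,0,-20],"dr": [0,0,0]},
    {"delta_pos": [0,0,-20],"dr": [0,0,0]},
    {"delta_pos": [0,0,-20],"dr": [0,0,0]},
    {"delta_pos": [0,0,-20],"dr": [0,0,0]},
    {"delta_pos": [0,0,-14],"dr": [0,0,0]},
    {"delta_pos": [0,0,-8],"dr": [0,0,0]},
    {"delta_pos": [0,0,-2],"dr": [0,0,0]},
    {"delta_pos": [0,0,0],"dr": [0,0,0]},
  ],
)

```text
time_s: 21.1
position: [0.595, 0.3335, 0.0719]
tool_rot: [[1.0, -0.001, 0.001], [-0.001, -1.0, 0.0], [0.001, -0.0, -1.0]]
ft_force: [-0.3, 0.8, -0.5]
grip_width: 0.0854
```

Request:
arm_command(
  steps=[
    {"delta_pos": [0,0,0],"dr": [0,0,0]},
    {"delta_pos": [0,0,0],"dr": [0,0,0]},
    {"delta_pos": [0,0,0],"dr": [0,0,0]},
    {"delta_pos": [0,0,0],"dr": [0,0,0]},
    {"delta_pos": [0,0,0],"dr": [0,0,0]},
    {"delta_pos": [0,0,0],"dr": [0,0,0]},
    {"delta_pos": [0,0,0],"dr": [0,0,0]},
    {"delta_pos": [0,0,0],"dr": [0,0,0]},
    {"delta_pos": [0,0,0],"dr": [0,0,0]},
    {"delta_pos": [0,0,0],"dr": [0,0,0]},
  ],
  grip=0,
  squeeze=70,
)

```text
time_s: 22.1
position: [0.5949, 0.3337, 0.072]
tool_rot: [[1.0, -0.001, 0.001], [-0.001, -1.0, 0.0], [0.001, -0.0, -1.0]]
ft_force: [-0.6, 0.5, 5.1]
grip_width: 0.0361
```

Gripped across the flats at 36.1 mm. Lifting and carrying.

Request:
arm_command(
  steps=[
    {"delta_pos": [0,0,5],"dr": [0,0,0]},
    {"delta_pos": [0,0,15],"dr": [0,0,0]},
    {"delta_pos": [0,0,20],"dr": [0,0,0]},
    {"delta_pos": [0,0,20],"dr": [0,0,0]},
    {"delta_pos": [0,0,20],"dr": [0,0,0]},
    {"delta_pos": [0,0,20],"dr": [0,0,0]},
    {"delta_pos": [-2,-15,0],"dr": [0,0,0]},
    {"delta_pos": [-3,-25,0],"dr": [0,0,0]},
    {"delta_pos": [-3,-30,0],"dr": [0,0,0]},
    {"delta_pos": [-3,-30,0],"dr": [0,0,0]},
    {"delta_pos": [-3,-30,0],"dr": [0,0,0]},
    {"delta_pos": [-3,-30,0],"dr": [0,0,0]},
    {"delta_pos": [-3,-30,0],"dr": [0,0,0]},
    {"delta_pos": [-3,-30,0],"dr": [0,0,0]},
    {"delta_pos": [-3,-30,0],"dr": [0,0,0]},
    {"delta_pos": [-3,-30,0],"dr": [0,0,0]},
    {"delta_pos": [-3,-30,0],"dr": [0,0,0]},
    {"delta_pos": [-3,-30,0],"dr": [0,0,0]},
    {"delta_pos": [0,-30,0],"dr": [0,0,0]},
    {"delta_pos": [0,-30,0],"dr": [0,0,0]},
  ],
)

```text
time_s: 24.1
position: [0.5592, -0.0675, 0.1711]
tool_rot: [[1.0, -0.001, -0.001], [-0.001, -1.0, 0.0], [-0.001, -0.0, -1.0]]
ft_force: [0.1, -0.1, -2.2]
grip_width: 0.035
```

Request:
arm_command(
  steps=[
    {"delta_pos": [0,-30,0],"dr": [0,0,0]},
    {"delta_pos": [0,-30,-10],"dr": [0,0,0]},
    {"delta_pos": [0,-25,-20],"dr": [0,0,0]},
    {"delta_pos": [0,-19,-20],"dr": [0,0,0]},
    {"delta_pos": [0,0,-20],"dr": [0,0,0]},
    {"delta_pos": [0,0,-20],"dr": [0,0,0]},
    {"delta_pos": [0,0,-20],"dr": [0,0,0]},
    {"delta_pos": [0,0,0],"dr": [0,0,0]},
  ],
)

```text
time_s: 24.9
position: [0.5582, -0.1698, 0.0588]
tool_rot: [[1.0, -0.001, -0.005], [-0.001, -1.0, 0.003], [-0.005, -0.003, -1.0]]
ft_force: [0.3, -0.4, -2.0]
grip_width: 0.0357
```

```bash
python3 look.py s9 .594,.335 .446,.288 .442,.383
```

```text
24.95 [ 0.5591 -0.1701  0.0604] [ 1.     -0.0008] F [ 0.3 -0.1 -2.6] 0.035373434044296256
(0.594, 0.335) [0.5839 0.3453] 56.8125
(0.446, 0.288) [0.4546 0.2784] 70.78125
(0.442, 0.383) [0.4342 0.3738] 35.59375
```

Still held (about 2 N of weight), but 20 mm past my aim, so I'll correct and set it down.

Request:
arm_command(
  steps=[
    {"delta_pos": [0,13,0],"dr": [0,0,0]},
    {"delta_pos": [0,12,0],"dr": [0,0,0]},
    {"delta_pos": [0,0,-10],"dr": [0,0,0]},
    {"delta_pos": [0,0,-10],"dr": [0,0,0]},
    {"delta_pos": [0,0,-6],"dr": [0,0,0]},
    {"delta_pos": [0,0,-2],"dr": [0,0,0]},
    {"delta_pos": [0,0,-2],"dr": [0,0,0]},
    {"delta_pos": [0,0,0],"dr": [0,0,0]},
    {"delta_pos": [0,0,0],"dr": [0,0,0]},
  ],
)

```text
time_s: 25.85
position: [0.5598, -0.1456, 0.0315]
tool_rot: [[1.0, -0.001, 0.0], [-0.001, -1.0, -0.0], [0.0, 0.0, -1.0]]
ft_force: [-0.2, 0.0, -1.7]
grip_width: 0.0356
```

Request:
arm_command(
  steps=[
    {"delta_pos": [0,0,-2],"dr": [0,0,0]},
    {"delta_pos": [0,0,-1],"dr": [0,0,0]},
    {"delta_pos": [0,0,0],"dr": [0,0,0]},
    {"delta_pos": [0,0,0],"dr": [0,0,0]},
  ],
)

```text
time_s: 26.25
position: [0.5597, -0.1454, 0.0283]
tool_rot: [[1.0, -0.001, 0.0], [-0.001, -1.0, -0.0], [0.0, 0.0, -1.0]]
ft_force: [-0.5, -0.0, -2.2]
grip_width: 0.0354
```

Request:
arm_command(
  steps=[
    {"delta_pos": [0,0,0],"dr": [0,0,0]},
    {"delta_pos": [0,0,0],"dr": [0,0,0]},
    {"delta_pos": [0,0,0],"dr": [0,0,0]},
    {"delta_pos": [0,0,0],"dr": [0,0,0]},
    {"delta_pos": [0,0,5],"dr": [0,0,0]},
    {"delta_pos": [0,0,15],"dr": [0,0,0]},
    {"delta_pos": [0,0,20],"dr": [0,0,0]},
    {"delta_pos": [0,0,25],"dr": [0,0,0]},
    {"delta_pos": [0,0,25],"dr": [0,0,0]},
    {"delta_pos": [0,0,25],"dr": [0,0,0]},
    {"delta_pos": [0,0,25],"dr": [0,0,0]},
  ],
  grip=0.7,
)

```text
time_s: 27.35
position: [0.5595, -0.1453, 0.1698]
tool_rot: [[1.0, -0.001, 0.0], [-0.001, -1.0, -0.0], [0.0, 0.0, -1.0]]
ft_force: [0.4, 0.1, -0.1]
grip_width: 0.0596
```

```bash
python3 look.py s10 .446,.288 .442,.383; python3 - <<'E'
from h import *
s=cv2.imread("pics/s10.png")
a=cv2.resize(s[310:430,180:350],(510,360),interpolation=cv2.INTER_CUBIC); b=cv2.resize(s[180:300,230:400],(340,240))
c=np.zeros((360,850,3),np.uint8); c[:,:510]=a; c[:240,510:]=b; cv2.imwrite("pics/x10.png",c[:,:800])
E
```

```text
27.4 [ 0.5609 -0.1459  0.174 ] [ 1.     -0.0006] F [1.  0.3 3.6] 0.059708406100693744
(0.446, 0.288) [0.4595 0.2758] 60.78125
(0.442, 0.383) [0.4352 0.3688] 34.703125
```

View pics/x10.png

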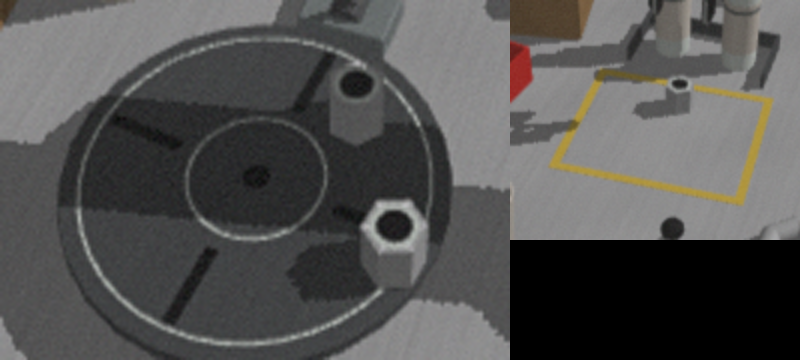

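u1 stands inside the tape. The disc has turned since, with the bores now at about (298.7,338) and (311.3,385.3), so I'll measure whether it is still spinning.

```bash
cat >> h.py <<'E'
D=np.array([.506,.336])
def pol(p): d=np.array(p[:2])-D; return np.hypot(*d)*1000,np.degrees(np.arctan2(d[1],d[0]))
E
python3 - <<'E'
from h import *
np.set_printoptions(precision=4,suppress=True)
s10=cv2.imread("pics/s10.png")
P=[on("side",298.7,338,.084),on("side",311.3,385.3,.084)]
for p in P: b=bore("side",s10,p); print(p,b,pol(b[0]))
im=snap("side","s11"); print(env.observe()["time_s"])
for p in P: b=bore("side",im,p); print(b,pol(b[0]))
s9=cv2.imread("pics/s9.png")
for p in P:
  for da in (-8,-4,0,4,8):
    r,a=pol(p); q=D+r/1000*np.array([np.cos(np.radians(a+da)),np.sin(np.radians(a+da))])
    try: b=bore("side",s9,q,8); print(da,b,pol(b[0]))
    except Exception: print("x")
E
```

```text
[0.4587 0.2752 0.084 ] (array([0.4596, 0.2746]), np.float64(69.078125)) (np.float64(76.9792924210378), np.float64(-127.0381134917239))
[0.4016 0.3682 0.084 ] (array([0.4024, 0.3674]), np.float64(85.53125)) (np.float64(108.23011218389998), np.float64(163.1393275654274))
27.45
(array([0.4597, 0.2745]), np.float64(70.0)) (np.float64(76.98365945583312), np.float64(-126.99892459329119))
(array([0.4025, 0.3674]), np.float64(85.796875)) (np.float64(108.2110873005837), np.float64(163.12107450691659))
-8 (array([0.4544, 0.2787]), np.float64(68.84375)) (np.float64(77.0577821672438), np.float64(-132.00693901719333))
-4 (array([0.4544, 0.2788]), np.float64(69.546875)) (np.float64(77.02965989531148), np.float64(-132.01149879970785))
0 (array([0.4545, 0.2788]), np.float64(65.078125)) (np.float64(76.96207338228415), np.float64(-132.01274550640377))
4 (array([0.4542, 0.2788]), np.float64(63.046875)) (np.float64(77.18296489264407), np.float64(-132.18612524716104))
8 (array([0.4774, 0.2758]), np.float64(46.71875)) (np.float64(66.65048805857433), np.float64(-115.38006947442823))
-8 (array([0.4053, 0.3763]), np.float64(83.75)) (np.float64(108.48447499642198), np.float64(158.21143915734052))
-4 (array([0.4053, 0.3763]), np.float64(91.390625)) (np.float64(108.4693808827258), np.float64(158.17532463392854))
0 (array([0.4054, 0.3766]), np.float64(76.40625)) (np.float64(108.49982572168288), np.float64(158.03106219922725))
4 (array([0.4029, 0.3476]), np.float64(65.890625)) (np.float64(103.75729476750605), np.float64(173.57327103552927))
8 (array([0.4029, 0.3445]), np.float64(110.984375)) (np.float64(103.48090704887842), np.float64(175.27400971984196))
```

The disc is turning at about +2°/s, and u3 was knocked outward to r=108 mm (the disc rim is at 130). I'll measure its present orientation and move over it.

```bash
python3 - <<'E'
from h import *
np.set_printoptions(precision=0,suppress=True,linewidth=220)
im=cv2.imread("pics/s11.png")
for c in((.4597,.2745),(.4025,.3674)):
    a,x,y=prof(im,c); print(round(a,1)); print(np.vstack([x,y])[:, :19]);print(np.vstack([x,y])[:,19:])
E
```

```text
109.7
[[-27. -26. -24. -22. -21. -20. -18. -16. -15. -14. -12. -10.  -9.  -8.  -6.  -4.  -3.  -2.   0.]
 [ 44.  43.  43.  43.  43.  45.  58.  73.  75.  76.  78.  80.  80.  81.  82.  82.  83.  83.  83.]]
[[ 2.  3.  4.  6.  8.  9. 10. 12. 14. 15. 16. 18. 20. 21. 22. 24. 26. 27.]
 [84. 84. 85. 84. 83. 83. 81. 80. 79. 77. 71. 61. 50. 49. 49. 50. 51. 50.]]
106.9
[[-27. -26. -24. -22. -21. -20. -18. -16. -15. -14. -12. -10.  -9.  -8.  -6.  -4.  -3.  -2.   0.]
 [ 43.  42.  43.  44.  43.  47.  52.  58.  63.  68.  76.  78.  83.  87.  86.  85.  86.  86.  86.]]
[[  2.   3.   4.   6.   8.   9.  10.  12.  14.  15.  16.  18.  20.  21.  22.  24.  26.  27.]
 [ 86.  86.  87.  85.  86.  87.  96. 114. 116. 105.  92.  81.  76.  75.  76.  78.  79.  81.]]
```

Request:
arm_command(
  steps=[
    {"delta_pos": [-6,25,0],"dr": [0,0,0]},
    {"delta_pos": [-8,35,0],"dr": [0,0,0]},
    {"delta_pos": [-8,35,0],"dr": [0,0,0]},
    {"delta_pos": [-10,35,0],"dr": [0,0,0]},
    {"delta_pos": [-10,35,0],"dr": [0,0,0]},
    {"delta_pos": [-10,35,0],"dr": [0,0,0]},
    {"delta_pos": [-10,35,0],"dr": [0,0,0]},
    {"delta_pos": [-10,35,0],"dr": [0,0,0]},
    {"delta_pos": [-10,35,0],"dr": [0,0,0]},
    {"delta_pos": [-10,35,0],"dr": [0,0,0]},
    {"delta_pos": [-12,35,0],"dr": [0,0,0]},
    {"delta_pos": [-12,35,0],"dr": [0,0,0]},
    {"delta_pos": [-12,30,0],"dr": [0,0,0]},
    {"delta_pos": [-12,25,0],"dr": [0,0,0]},
    {"delta_pos": [-10,15,0],"dr": [0,0,0]},
    {"delta_pos": [-10,15,0],"dr": [0,0,0]},
    {"delta_pos": [0,0,0],"dr": [0,0,0]},
  ],
  grip=1.0,
)

```text
time_s: 29.15
position: [0.3983, 0.3507, 0.1679]
tool_rot: [[1.0, 0.002, -0.001], [0.002, -1.0, -0.0], [-0.001, 0.0, -1.0]]
ft_force: [0.0, -0.4, -0.2]
grip_width: 0.0853
```

u3's flats are at about -14° and turning with the disc. I'll aim for where it will be at about t=30.4.

Request:
arm_command(
  steps=[
    {"delta_pos": [1,2,-20],"dr": [0,0,-4]},
    {"delta_pos": [1,2,-20],"dr": [0,0,-4]},
    {"delta_pos": [0,0,-20],"dr": [0,0,0]},
    {"delta_pos": [0,0,-20],"dr": [0,0,0]},
    {"delta_pos": [0,0,-12],"dr": [0,0,0]},
    {"delta_pos": [0,0,-5],"dr": [0,0,0]},
    {"delta_pos": [0,0,0],"dr": [0,0,0]},
  ],
)

```text
time_s: 29.85
position: [0.4018, 0.3533, 0.0711]
tool_rot: [[0.99, -0.14, -0.001], [-0.14, -0.99, -0.0], [-0.001, 0.0, -1.0]]
ft_force: [0.2, -0.2, -0.3]
grip_width: 0.0852
```

Request:
arm_command(
  steps=[
    {"delta_pos": [0,0,0],"dr": [0,0,0]},
    {"delta_pos": [0,0,0],"dr": [0,0,0]},
    {"delta_pos": [0,0,0],"dr": [0,0,0]},
    {"delta_pos": [0,0,0],"dr": [0,0,0]},
    {"delta_pos": [0,0,0],"dr": [0,0,0]},
    {"delta_pos": [0,0,0],"dr": [0,0,0]},
    {"delta_pos": [0,0,0],"dr": [0,0,0]},
    {"delta_pos": [0,0,0],"dr": [0,0,0]},
    {"delta_pos": [0,0,0],"dr": [0,0,0]},
    {"delta_pos": [0,0,0],"dr": [0,0,0]},
  ],
  grip=0,
)

```text
time_s: 30.85
position: [0.4018, 0.3539, 0.0721]
tool_rot: [[0.99, -0.14, 0.001], [-0.14, -0.99, 0.001], [0.001, -0.001, -1.0]]
ft_force: [-1.8, 0.1, 6.1]
grip_width: 0.0345
```

```bash
python3 look.py s12 .464,.272
```

```text
30.9 [0.4018 0.3538 0.072 ] [ 0.9902 -0.1399] F [-1.6  0.5  4.3] 0.03494445376255226
(0.464, 0.272) [0.4587 0.289 ] 34.109375
```

Request:
arm_command(
  steps=[
    {"delta_pos": [0,0,4],"dr": [0,0,0]},
    {"delta_pos": [0,0,12],"dr": [0,0,0]},
    {"delta_pos": [0,0,20],"dr": [0,0,0]},
    {"delta_pos": [0,0,22],"dr": [0,0,0]},
    {"delta_pos": [0,0,22],"dr": [0,0,0]},
    {"delta_pos": [0,0,20],"dr": [0,0,0]},
    {"delta_pos": [6,-14,0],"dr": [0,0,0]},
    {"delta_pos": [10,-25,0],"dr": [0,0,0]},
    {"delta_pos": [10,-30,0],"dr": [0,0,0]},
    {"delta_pos": [10,-30,0],"dr": [0,0,0]},
    {"delta_pos": [12,-30,0],"dr": [0,0,0]},
    {"delta_pos": [12,-30,0],"dr": [0,0,0]},
    {"delta_pos": [12,-30,0],"dr": [0,0,0]},
    {"delta_pos": [12,-30,0],"dr": [0,0,0]},
    {"delta_pos": [12,-30,0],"dr": [0,0,0]},
    {"delta_pos": [12,-30,0],"dr": [0,0,0]},
    {"delta_pos": [10,-30,0],"dr": [0,0,0]},
    {"delta_pos": [10,-30,0],"dr": [0,0,0]},
    {"delta_pos": [10,-30,0],"dr": [0,0,0]},
    {"delta_pos": [10,-30,0],"dr": [0,0,0]},
  ],
)

```text
time_s: 32.9
position: [0.5492, -0.0475, 0.1707]
tool_rot: [[0.99, -0.14, -0.001], [-0.14, -0.99, 0.0], [-0.001, 0.0, -1.0]]
ft_force: [0.9, 0.3, -2.2]
grip_width: 0.0347
```

Request:
arm_command(
  steps=[
    {"delta_pos": [10,-25,0],"dr": [0,0,0]},
    {"delta_pos": [0,-15,0],"dr": [0,0,0]},
    {"delta_pos": [0,0,-20],"dr": [0,0,0]},
    {"delta_pos": [0,0,-20],"dr": [0,0,0]},
    {"delta_pos": [0,0,-20],"dr": [0,0,0]},
    {"delta_pos": [0,0,-20],"dr": [0,0,0]},
    {"delta_pos": [0,0,-20],"dr": [0,0,0]},
    {"delta_pos": [0,0,-20],"dr": [0,0,0]},
    {"delta_pos": [0,0,-10],"dr": [0,0,0]},
    {"delta_pos": [0,0,-5],"dr": [0,0,0]},
    {"delta_pos": [0,0,0],"dr": [0,0,0]},
    {"delta_pos": [0,0,0],"dr": [0,0,0]},
  ],
)

```text
time_s: 34.1
position: [0.5599, -0.0855, 0.0371]
tool_rot: [[0.99, -0.14, 0.001], [-0.14, -0.99, -0.0], [0.001, 0.0, -1.0]]
ft_force: [0.6, 0.3, -2.2]
grip_width: 0.035
```

Request:
arm_command(
  steps=[
    {"delta_pos": [0,0,-4],"dr": [0,0,0]},
    {"delta_pos": [0,0,-3],"dr": [0,0,0]},
    {"delta_pos": [0,0,-2],"dr": [0,0,0]},
    {"delta_pos": [0,0,0],"dr": [0,0,0]},
    {"delta_pos": [0,0,0],"dr": [0,0,0]},
  ],
)

```text
time_s: 34.6
position: [0.5597, -0.0854, 0.0281]
tool_rot: [[0.99, -0.14, 0.0], [-0.14, -0.99, -0.0], [0.0, 0.0, -1.0]]
ft_force: [-2.6, 0.3, 6.3]
grip_width: 0.0344
```

Request:
arm_command(
  steps=[
    {"delta_pos": [0,0,0],"dr": [0,0,0]},
    {"delta_pos": [0,0,0],"dr": [0,0,0]},
    {"delta_pos": [0,0,0],"dr": [0,0,0]},
    {"delta_pos": [0,0,0],"dr": [0,0,0]},
    {"delta_pos": [0,0,5],"dr": [0,0,0]},
    {"delta_pos": [0,0,15],"dr": [0,0,0]},
    {"delta_pos": [0,0,20],"dr": [0,0,0]},
    {"delta_pos": [0,0,25],"dr": [0,0,0]},
    {"delta_pos": [0,0,25],"dr": [0,0,0]},
    {"delta_pos": [0,0,25],"dr": [0,0,0]},
    {"delta_pos": [0,0,25],"dr": [0,0,0]},
  ],
  grip=0.7,
)

```text
time_s: 35.7
position: [0.5595, -0.0854, 0.1687]
tool_rot: [[0.99, -0.14, 0.0], [-0.14, -0.99, -0.0], [0.0, 0.0, -1.0]]
ft_force: [-0.2, 1.1, -0.2]
grip_width: 0.06
```

```bash
python3 look.py s13 .464,.272; python3 - <<'E'
from h import *
s=cv2.imread("pics/s13.png")
a=cv2.resize(s[310:430,180:350],(510,360),interpolation=cv2.INTER_CUBIC); b=cv2.resize(s[180:300,230:400],(340,240))
c=np.zeros((360,850,3),np.uint8); c[:,:510]=a; c[:240,510:]=b; cv2.imwrite("pics/x13.png",c[:,:800])
E
```

```text
35.75 [ 0.561  -0.0858  0.1729] [ 0.9902 -0.1397] F [ 1.6 -0.7  4.1] 0.05954239493767708
(0.464, 0.272) [0.4596 0.2749] 57.0
```

View pics/x13.png

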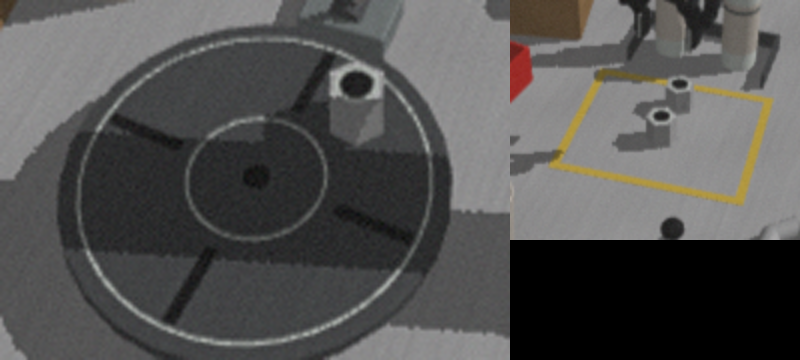

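Two couplings now stand in the field. The disc shows only u2, bore at (356,84) in the crop, at the same spot as at t=27.4. Its flats are at about 17°. Moving over it, then checking whether it is still turning.

Request:
arm_command(
  steps=[
    {"delta_pos": [-5,20,0],"dr": [0,0,2.5]},
    {"delta_pos": [-7,25,0],"dr": [0,0,2.5]},
    {"delta_pos": [-7,25,0],"dr": [0,0,2.5]},
    {"delta_pos": [-7,25,0],"dr": [0,0,2.5]},
    {"delta_pos": [-7,25,0],"dr": [0,0,2.5]},
    {"delta_pos": [-7,25,0],"dr": [0,0,2.5]},
    {"delta_pos": [-7,25,0],"dr": [0,0,2.5]},
    {"delta_pos": [-7,25,0],"dr": [0,0,2.5]},
    {"delta_pos": [-7,25,0],"dr": [0,0,2.5]},
    {"delta_pos": [-7,25,0],"dr": [0,0,2.5]},
    {"delta_pos": [-7,25,0],"dr": [0,0,0]},
    {"delta_pos": [-7,25,0],"dr": [0,0,0]},
    {"delta_pos": [-7,25,0],"dr": [0,0,0]},
    {"delta_pos": [-6,25,0],"dr": [0,0,0]},
    {"delta_pos": [-5,15,0],"dr": [0,0,0]},
    {"delta_pos": [0,0,0],"dr": [0,0,0]},
  ],
  grip=1.0,
)

```text
time_s: 37.35
position: [0.4589, 0.276, 0.1675]
tool_rot: [[0.956, 0.294, 0.0], [0.294, -0.956, 0.0], [0.0, -0.0, -1.0]]
ft_force: [-0.2, -0.5, 0.2]
grip_width: 0.0851
```

```bash
python3 look.py s14 .46,.275 .462,.273
```

```text
37.4 [0.4594 0.275  0.1674] [0.956  0.2933] F [ 0.7 -0.8  0.2] 0.08539316321183739
(0.46, 0.275) [0.4597 0.2745] 60.578125
(0.462, 0.273) [0.4597 0.2745] 58.359375
```

u2 is still now. Descending and gripping.

Request:
arm_command(
  steps=[
    {"delta_pos": [0,-1,-20],"dr": [0,0,0]},
    {"delta_pos": [0,0,-20],"dr": [0,0,0]},
    {"delta_pos": [0,0,-20],"dr": [0,0,0]},
    {"delta_pos": [0,0,-20],"dr": [0,0,0]},
    {"delta_pos": [0,0,-12],"dr": [0,0,0]},
    {"delta_pos": [0,0,-5],"dr": [0,0,0]},
    {"delta_pos": [0,0,0],"dr": [0,0,0]},
  ],
)

```text
time_s: 38.1
position: [0.4598, 0.2732, 0.0702]
tool_rot: [[0.957, 0.291, -0.0], [0.291, -0.957, -0.0], [-0.0, 0.0, -1.0]]
ft_force: [0.1, 0.3, 0.6]
grip_width: 0.0853
```

Request:
arm_command(
  steps=[
    {"delta_pos": [0,0,0],"dr": [0,0,0]},
    {"delta_pos": [0,0,0],"dr": [0,0,0]},
    {"delta_pos": [0,0,0],"dr": [0,0,0]},
    {"delta_pos": [0,0,0],"dr": [0,0,0]},
    {"delta_pos": [0,0,0],"dr": [0,0,0]},
    {"delta_pos": [0,0,0],"dr": [0,0,0]},
    {"delta_pos": [0,0,0],"dr": [0,0,0]},
    {"delta_pos": [0,0,0],"dr": [0,0,0]},
    {"delta_pos": [0,0,0],"dr": [0,0,0]},
    {"delta_pos": [0,0,0],"dr": [0,0,0]},
  ],
  grip=0,
)

```text
time_s: 39.1
position: [0.4599, 0.2737, 0.071]
tool_rot: [[0.956, 0.292, 0.001], [0.292, -0.956, 0.0], [0.001, 0.0, -1.0]]
ft_force: [-0.7, -0.1, 6.5]
grip_width: 0.0358
```

Request:
arm_command(
  steps=[
    {"delta_pos": [0,0,4],"dr": [0,0,0]},
    {"delta_pos": [0,0,12],"dr": [0,0,0]},
    {"delta_pos": [0,0,20],"dr": [0,0,0]},
    {"delta_pos": [0,0,22],"dr": [0,0,0]},
    {"delta_pos": [0,0,22],"dr": [0,0,0]},
    {"delta_pos": [0,0,20],"dr": [0,0,0]},
    {"delta_pos": [0,0,0],"dr": [0,0,0]},
  ],
)

```text
time_s: 39.8
position: [0.4605, 0.274, 0.1733]
tool_rot: [[0.956, 0.292, 0.005], [0.292, -0.956, 0.002], [0.006, -0.0, -1.0]]
ft_force: [1.0, 0.5, -2.0]
grip_width: 0.0353
```

Request:
arm_command(
  steps=[
    {"delta_pos": [5,-14,0],"dr": [0,0,0]},
    {"delta_pos": [7,-20,0],"dr": [0,0,-2]},
    {"delta_pos": [8,-25,0],"dr": [0,0,-2]},
    {"delta_pos": [8,-25,0],"dr": [0,0,-2]},
    {"delta_pos": [8,-25,0],"dr": [0,0,-2]},
    {"delta_pos": [8,-25,0],"dr": [0,0,-2]},
    {"delta_pos": [8,-25,0],"dr": [0,0,-2]},
    {"delta_pos": [8,-25,0],"dr": [0,0,-2]},
    {"delta_pos": [8,-25,0],"dr": [0,0,-2]},
    {"delta_pos": [8,-25,0],"dr": [0,0,-1]},
    {"delta_pos": [8,-25,0],"dr": [0,0,0]},
    {"delta_pos": [8,-25,0],"dr": [0,0,0]},
    {"delta_pos": [8,-20,-10],"dr": [0,0,0]},
    {"delta_pos": [0,0,-20],"dr": [0,0,0]},
    {"delta_pos": [0,0,-20],"dr": [0,0,0]},
    {"delta_pos": [0,0,-20],"dr": [0,0,0]},
    {"delta_pos": [0,0,-20],"dr": [0,0,0]},
    {"delta_pos": [0,0,-20],"dr": [0,0,0]},
    {"delta_pos": [0,0,-20],"dr": [0,0,0]},
    {"delta_pos": [0,0,0],"dr": [0,0,0]},
  ],
)

```text
time_s: 41.8
position: [0.5576, -0.0307, 0.0371]
tool_rot: [[1.0, -0.001, -0.007], [-0.001, -1.0, 0.002], [-0.007, -0.002, -1.0]]
ft_force: [-0.3, 0.1, -1.6]
grip_width: 0.0354
```

Request:
arm_command(
  steps=[
    {"delta_pos": [0,0,-5],"dr": [0,0,0]},
    {"delta_pos": [0,0,0],"dr": [0,0,0]},
  ],
)

```text
time_s: 42.0
position: [0.5596, -0.0307, 0.0354]
tool_rot: [[1.0, -0.001, -0.0], [-0.001, -1.0, -0.0], [-0.0, 0.0, -1.0]]
ft_force: [-0.0, -0.2, -1.9]
grip_width: 0.0349
```

Request:
arm_command(
  steps=[
    {"delta_pos": [0,0,-4],"dr": [0,0,0]},
    {"delta_pos": [0,0,-2],"dr": [0,0,0]},
    {"delta_pos": [0,0,-1],"dr": [0,0,0]},
    {"delta_pos": [0,0,0],"dr": [0,0,0]},
    {"delta_pos": [0,0,0],"dr": [0,0,0]},
  ],
)

```text
time_s: 42.5
position: [0.5597, -0.0304, 0.0285]
tool_rot: [[1.0, -0.001, 0.0], [-0.001, -1.0, -0.0], [0.0, 0.0, -1.0]]
ft_force: [-0.0, 0.7, -2.5]
grip_width: 0.0353
```

Request:
arm_command(
  steps=[
    {"delta_pos": [0,0,-1],"dr": [0,0,0]},
    {"delta_pos": [0,0,0],"dr": [0,0,0]},
  ],
)

```text
time_s: 42.7
position: [0.5596, -0.0304, 0.0273]
tool_rot: [[1.0, -0.001, -0.0], [-0.001, -1.0, 0.0], [-0.0, -0.0, -1.0]]
ft_force: [-0.4, 0.3, -1.7]
grip_width: 0.0355
```

Request:
arm_command(
  steps=[
    {"delta_pos": [0,0,0],"dr": [0,0,0]},
    {"delta_pos": [0,0,0],"dr": [0,0,0]},
    {"delta_pos": [0,0,0],"dr": [0,0,0]},
    {"delta_pos": [0,0,0],"dr": [0,0,0]},
    {"delta_pos": [0,0,5],"dr": [0,0,0]},
    {"delta_pos": [0,0,15],"dr": [0,0,0]},
    {"delta_pos": [0,0,20],"dr": [0,0,0]},
    {"delta_pos": [0,0,25],"dr": [0,0,0]},
    {"delta_pos": [0,0,25],"dr": [0,0,0]},
    {"delta_pos": [0,0,25],"dr": [0,0,0]},
    {"delta_pos": [0,0,25],"dr": [0,0,0]},
  ],
  grip=0.7,
)

```text
time_s: 43.8
position: [0.5595, -0.0304, 0.1688]
tool_rot: [[1.0, -0.001, 0.0], [-0.001, -1.0, -0.0], [0.0, 0.0, -1.0]]
ft_force: [0.2, -0.1, -1.2]
grip_width: 0.0597
```

Request:
arm_command(
  steps=[
    {"delta_pos": [-10,10,0],"dr": [0,0,7.5]},
    {"delta_pos": [-10,15,0],"dr": [0,0,7.5]},
    {"delta_pos": [-10,15,0],"dr": [0,0,7.5]},
    {"delta_pos": [-15,20,0],"dr": [0,0,7.5]},
    {"delta_pos": [-15,20,0],"dr": [0,0,7.5]},
    {"delta_pos": [-15,20,0],"dr": [0,0,7.5]},
    {"delta_pos": [-15,20,0],"dr": [0,0,7.5]},
    {"delta_pos": [-15,20,0],"dr": [0,0,7.5]},
    {"delta_pos": [-15,20,0],"dr": [0,0,7.5]},
    {"delta_pos": [-15,15,0],"dr": [0,0,7.5]},
    {"delta_pos": [-5,15,0],"dr": [0,0,7.5]},
    {"delta_pos": [0,0,0],"dr": [0,0,7.5]},
    {"delta_pos": [0,0,0],"dr": [0,0,0]},
    {"delta_pos": [0,0,0],"dr": [0,0,0]},
  ],
  grip=0,
)

```text
time_s: 45.2
position: [0.4197, 0.1595, 0.1676]
tool_rot: [[0.004, 1.0, 0.0], [1.0, -0.004, 0.0], [0.0, 0.0, -1.0]]
ft_force: [-0.2, -0.5, 0.1]
grip_width: 0.0004
```

```bash
python3 look.py s15; python3 - <<'E'
from h import *
s=cv2.imread("pics/s15.png"); t=snap("top","t15")
a=cv2.resize(s[160:430,180:420],(480,540)); b=cv2.resize(t[160:290,280:430],(300,260))
c=np.zeros((540,780,3),np.uint8); c[:,:480]=a; c[:260,480:]=b; cv2.imwrite("pics/x15.png",c)
E
```

```text
45.25 [0.4198 0.1594 0.1675] [0.0042 1.    ] F [ 0.2 -0.3 -0.5] 4.248339689745059e-05
```

View pics/x15.png

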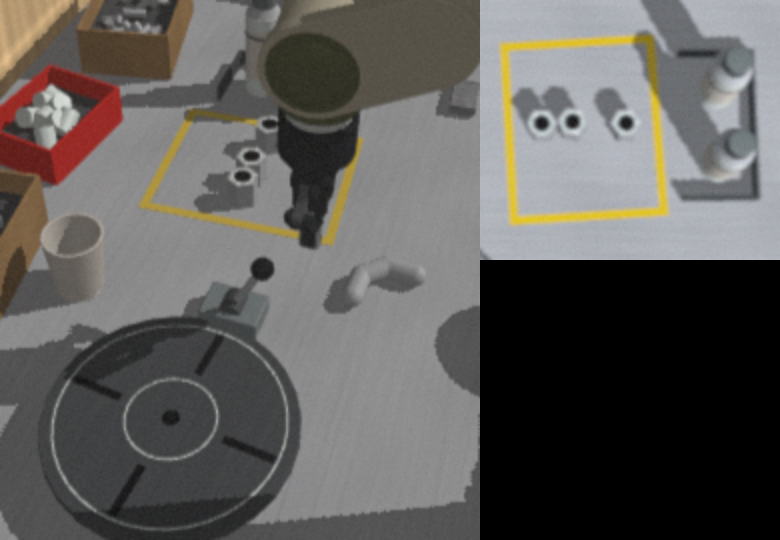

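All three couplings stand inside the tape, with top-crop bores at (541,122), (572,121) and (626,123). The cans are in the bay and the disc is empty. The left two look close together, so I'll measure the gap before doing the brake.

```bash
python3 - <<'E'
from h import *
np.set_printoptions(precision=4,suppress=True)
P=[on("top",280+u/2,160+v/2,.04)[:2] for u,v in((61,122),(92,121),(146,123))]; print(P,np.hypot(*(P[0]-P[1])),np.hypot(*(P[1]-P[2])))
k=on("side",180+262/2,160+268/2,.092); print("knob",k)
for c in((.45,-.19),):pass
for p in((261-240+240,0),): pass
E
```

```text
[array([ 0.5599, -0.0314]), array([ 0.5611, -0.0736]), array([ 0.5581, -0.1472])] 0.04224853007449356 0.07361331433333954
knob [0.4703 0.1614 0.092 ]
```

u2 and u3 are only about 42 mm apart, nearly touching, because u3 shifted about 12 mm after release. I'll regrasp u3 and set it 20 mm further away before braking.

Request:
arm_command(
  steps=[
    {"delta_pos": [10,-12,0],"dr": [0,0,-7.5]},
    {"delta_pos": [11,-18,0],"dr": [0,0,-7.5]},
    {"delta_pos": [11,-18,0],"dr": [0,0,-7.5]},
    {"delta_pos": [11,-18,0],"dr": [0,0,-7.5]},
    {"delta_pos": [11,-18,0],"dr": [0,0,-7.5]},
    {"delta_pos": [11,-18,0],"dr": [0,0,-7.5]},
    {"delta_pos": [11,-18,0],"dr": [0,0,-7.5]},
    {"delta_pos": [11,-18,0],"dr": [0,0,-7.5]},
    {"delta_pos": [11,-18,0],"dr": [0,0,-7.5]},
    {"delta_pos": [11,-18,0],"dr": [0,0,-7.5]},
    {"delta_pos": [11,-18,0],"dr": [0,0,-7.5]},
    {"delta_pos": [11,-18,0],"dr": [0,0,-7.5]},
    {"delta_pos": [10,-22,0],"dr": [0,0,-7.5]},
    {"delta_pos": [0,0,0],"dr": [0,0,0]},
  ],
  grip=0.85,
)

```text
time_s: 46.7
position: [0.5615, -0.075, 0.167]
tool_rot: [[0.99, -0.138, 0.0], [-0.138, -0.99, -0.001], [0.0, 0.001, -1.0]]
ft_force: [-0.6, 1.0, 0.1]
grip_width: 0.0725
```

```bash
python3 look.py s16; python3 - <<'E'
from h import *
s=cv2.imread("pics/s16.png"); cv2.imwrite("pics/x16.png",cv2.resize(s[180:290,220:390],(765,495),interpolation=cv2.INTER_CUBIC))
E
```

```text
46.75 [ 0.5608 -0.0736  0.1669] [ 0.991  -0.1338] F [-0.3  0.8 -0.3] 0.07267077195795023
```

View pics/x16.png

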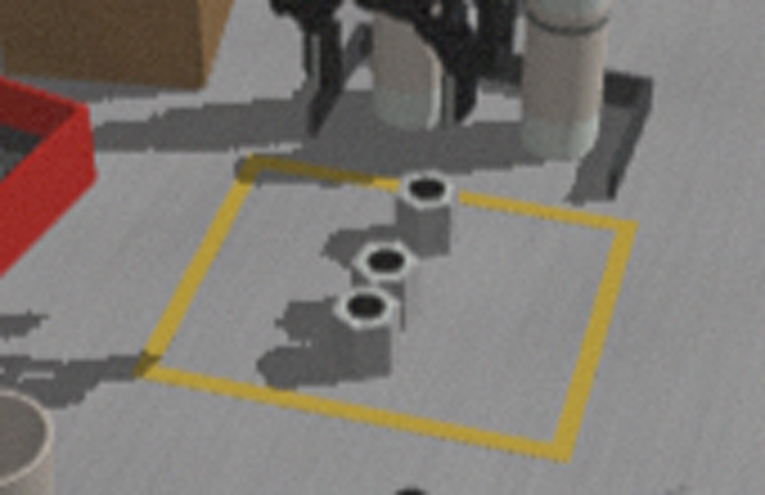

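The side view agrees: u3's bore is at (386,261), close to u2's at (366,306), and both are upright. Regrasping u3.

Request:
arm_command(
  steps=[
    {"delta_pos": [0,1,-25],"dr": [0,0,0]},
    {"delta_pos": [0,0,-25],"dr": [0,0,0]},
    {"delta_pos": [0,0,-25],"dr": [0,0,0]},
    {"delta_pos": [0,0,-20],"dr": [0,0,0]},
    {"delta_pos": [0,0,-20],"dr": [0,0,0]},
    {"delta_pos": [0,0,-12],"dr": [0,0,0]},
    {"delta_pos": [0,0,-8],"dr": [0,0,0]},
    {"delta_pos": [0,0,0],"dr": [0,0,0]},
  ],
)

```text
time_s: 47.55
position: [0.5603, -0.0711, 0.0318]
tool_rot: [[0.991, -0.131, -0.001], [-0.131, -0.991, 0.0], [-0.001, -0.0, -1.0]]
ft_force: [0.8, 0.3, -0.0]
grip_width: 0.0727
```

Request:
arm_command(
  steps=[
    {"delta_pos": [0,0,0],"dr": [0,0,0]},
    {"delta_pos": [0,0,0],"dr": [0,0,0]},
    {"delta_pos": [0,0,0],"dr": [0,0,0]},
    {"delta_pos": [0,0,0],"dr": [0,0,0]},
    {"delta_pos": [0,0,0],"dr": [0,0,0]},
    {"delta_pos": [0,0,0],"dr": [0,0,0]},
    {"delta_pos": [0,0,0],"dr": [0,0,0]},
    {"delta_pos": [0,0,0],"dr": [0,0,0]},
  ],
  grip=0,
)

```text
time_s: 48.35
position: [0.5612, -0.0716, 0.0334]
tool_rot: [[0.991, -0.131, 0.002], [-0.131, -0.991, -0.001], [0.002, 0.0, -1.0]]
ft_force: [-1.0, 0.9, 5.7]
grip_width: 0.0348
```

Request:
arm_command(
  steps=[
    {"delta_pos": [0,0,3],"dr": [0,0,0]},
    {"delta_pos": [0,0,3],"dr": [0,0,0]},
    {"delta_pos": [0,-6,0],"dr": [0,0,0]},
    {"delta_pos": [0,-7,0],"dr": [0,0,0]},
    {"delta_pos": [0,-5,0],"dr": [0,0,0]},
    {"delta_pos": [0,0,0],"dr": [0,0,0]},
    {"delta_pos": [0,0,-3],"dr": [0,0,0]},
    {"delta_pos": [0,0,-2],"dr": [0,0,0]},
    {"delta_pos": [0,0,0],"dr": [0,0,0]},
    {"delta_pos": [0,0,0],"dr": [0,0,0]},
  ],
)

```text
time_s: 49.35
position: [0.5606, -0.0893, 0.0334]
tool_rot: [[0.991, -0.131, -0.0], [-0.131, -0.991, -0.0], [-0.0, 0.0, -1.0]]
ft_force: [-1.1, 0.2, 2.4]
grip_width: 0.0347
```

Request:
arm_command(
  steps=[
    {"delta_pos": [0,0,0],"dr": [0,0,0]},
    {"delta_pos": [0,0,0],"dr": [0,0,0]},
    {"delta_pos": [0,0,0],"dr": [0,0,0]},
    {"delta_pos": [0,0,0],"dr": [0,0,0]},
    {"delta_pos": [0,0,0],"dr": [0,0,0]},
    {"delta_pos": [0,0,5],"dr": [0,0,0]},
    {"delta_pos": [0,0,10],"dr": [0,0,0]},
    {"delta_pos": [0,0,20],"dr": [0,0,0]},
    {"delta_pos": [0,0,25],"dr": [0,0,0]},
    {"delta_pos": [0,0,25],"dr": [0,0,0]},
    {"delta_pos": [0,0,25],"dr": [0,0,0]},
    {"delta_pos": [0,0,25],"dr": [0,0,0]},
  ],
  grip=0.8,
)

```text
time_s: 50.55
position: [0.5605, -0.0893, 0.1704]
tool_rot: [[0.991, -0.131, 0.001], [-0.131, -0.991, -0.0], [0.001, 0.0, -1.0]]
ft_force: [0.1, -0.1, -0.6]
grip_width: 0.0686
```

Request:
arm_command(
  steps=[
    {"delta_pos": [-10,15,0],"dr": [0,0,7.5]},
    {"delta_pos": [-12,18,0],"dr": [0,0,7.5]},
    {"delta_pos": [-12,22,0],"dr": [0,0,7.5]},
    {"delta_pos": [-12,22,0],"dr": [0,0,7.5]},
    {"delta_pos": [-12,22,0],"dr": [0,0,7.5]},
    {"delta_pos": [-12,22,0],"dr": [0,0,7.5]},
    {"delta_pos": [-12,22,0],"dr": [0,0,7.5]},
    {"delta_pos": [-12,22,0],"dr": [0,0,7.5]},
    {"delta_pos": [-12,22,0],"dr": [0,0,7.5]},
    {"delta_pos": [-12,22,0],"dr": [0,0,7.5]},
    {"delta_pos": [-12,20,0],"dr": [0,0,7.5]},
    {"delta_pos": [-12,20,0],"dr": [0,0,7.5]},
    {"delta_pos": [0,0,0],"dr": [0,0,7.5]},
    {"delta_pos": [0,0,0],"dr": [0,0,0]},
    {"delta_pos": [0,0,0],"dr": [0,0,0]},
  ],
  grip=0,
)

```text
time_s: 52.05
position: [0.4189, 0.1595, 0.1689]
tool_rot: [[0.004, 1.0, 0.001], [1.0, -0.004, 0.0], [0.0, 0.001, -1.0]]
ft_force: [-0.6, -0.3, -0.5]
grip_width: -0.0001
```

```bash
python3 look.py s17; python3 - <<'E'
from h import *
np.set_printoptions(precision=4,suppress=True)
t=snap("top","t17"); g=cv2.cvtColor(t,cv2.COLOR_BGR2GRAY)
for p in((.56,-.031),(.56,-.092),(.559,-.147)):
    u,v=proj("top",(*p,.04)); w=cv2.resize(g[int(v)-5:int(v)+6,int(u)-5:int(u)+6],None,fx=8,fy=8,interpolation=cv2.INTER_CUBIC)
    m=cv2.moments((w<w.min()*.5+.5*np.median(w)).astype(np.uint8),True); print(on("top",int(u)-5+(m["m10"]/m["m00"]+.5)/8-.5,int(v)-5+(m["m01"]/m["m00"]+.5)/8-.5,.04),m["m00"]/64)
E
```

```text
52.1 [0.4189 0.1593 0.1687] [0.0044 1.    ] F [ 0.1 -0.3 -0.4] -3.623939038743297e-05
[ 0.5595 -0.0311  0.04  ] 31.703125
[ 0.5605 -0.0909  0.04  ] 30.578125
[ 0.5595 -0.1463  0.04  ] 31.796875
```

The couplings are now at y = -0.031, -0.091 and -0.146, well separated. Now the brake: descend on the -x side of the knob and push toward +x.

Request:
arm_command(
  steps=[
    {"delta_pos": [0,2,-20],"dr": [0,0,0]},
    {"delta_pos": [0,0,-20],"dr": [0,0,0]},
    {"delta_pos": [0,0,-18],"dr": [0,0,0]},
    {"delta_pos": [0,0,-10],"dr": [0,0,0]},
    {"delta_pos": [0,0,0],"dr": [0,0,0]},
    {"delta_pos": [6,0,0],"dr": [0,0,0]},
    {"delta_pos": [8,0,0],"dr": [0,0,0]},
    {"delta_pos": [6,0,0],"dr": [0,0,0]},
    {"delta_pos": [6,0,0],"dr": [0,0,0]},
    {"delta_pos": [6,0,0],"dr": [0,0,0]},
    {"delta_pos": [6,0,0],"dr": [0,0,0]},
    {"delta_pos": [6,0,0],"dr": [0,0,0]},
    {"delta_pos": [6,0,0],"dr": [0,0,0]},
    {"delta_pos": [6,0,0],"dr": [0,0,0]},
    {"delta_pos": [6,0,0],"dr": [0,0,0]},
    {"delta_pos": [6,0,0],"dr": [0,0,0]},
    {"delta_pos": [6,0,0],"dr": [0,0,0]},
    {"delta_pos": [6,0,0],"dr": [0,0,0]},
    {"delta_pos": [0,0,0],"dr": [0,0,0]},
  ],
)

```text
time_s: 54.05
position: [0.4995, 0.1615, 0.1002]
tool_rot: [[0.001, 1.0, 0.001], [1.0, -0.001, 0.0], [0.0, 0.001, -1.0]]
ft_force: [0.2, 0.3, 1.0]
grip_width: 0.0001
```

```bash
python3 look.py s18; python3 - <<'E'
from h import *
s=cv2.imread("pics/s18.png"); cv2.imwrite("pics/x18.png",cv2.resize(s[220:340,230:390],(640,480),interpolation=cv2.INTER_CUBIC))
E
```

```text
54.1 [0.499  0.1616 0.1002] [0.0009 1.    ] F [-0.6 -0.5 -0.3] -0.0002947671264995297
```

No more pictures can be viewed, so I'll work from force and colour masks from here. Pushing on in small steps until the force rises at the stop.

Request:
arm_command(
  steps=[
    {"delta_pos": [4,0,0],"dr": [0,0,0]},
    {"delta_pos": [4,0,0],"dr": [0,0,0]},
    {"delta_pos": [4,0,0],"dr": [0,0,0]},
    {"delta_pos": [3,0,0],"dr": [0,0,0]},
    {"delta_pos": [2,0,0],"dr": [0,0,0]},
    {"delta_pos": [0,0,0],"dr": [0,0,0]},
  ],
)

```text
time_s: 54.7
position: [0.5159, 0.1616, 0.1003]
tool_rot: [[0.001, 1.0, 0.0], [1.0, -0.001, 0.0], [0.0, 0.0, -1.0]]
ft_force: [0.1, 0.8, 0.1]
grip_width: -0.0005
```

Request:
arm_command(
  steps=[
    {"delta_pos": [2,0,0],"dr": [0,0,0]},
    {"delta_pos": [0,0,0],"dr": [0,0,0]},
  ],
)

```text
time_s: 54.9
position: [0.5177, 0.1616, 0.1003]
tool_rot: [[0.001, 1.0, -0.0], [1.0, -0.001, 0.0], [0.0, -0.0, -1.0]]
ft_force: [-0.9, 0.8, -0.9]
grip_width: 0.0001
```

Request:
arm_command(
  steps=[
    {"delta_pos": [2,0,0],"dr": [0,0,0]},
    {"delta_pos": [0,0,0],"dr": [0,0,0]},
  ],
)

```text
time_s: 55.1
position: [0.5182, 0.1616, 0.1001]
tool_rot: [[0.001, 1.0, -0.004], [1.0, -0.001, -0.0], [-0.0, -0.004, -1.0]]
ft_force: [-8.1, -0.3, 4.1]
grip_width: 0.0004
```

The force rises to 8 N at TCP x=0.518, which is the stop, where predicted. One more millimetre, then back off and verify the knob and everything else by mask.

Request:
arm_command(
  steps=[
    {"delta_pos": [1,0,0],"dr": [0,0,0]},
    {"delta_pos": [0,0,0],"dr": [0,0,0]},
  ],
)

```text
time_s: 55.3
position: [0.5183, 0.1616, 0.1001]
tool_rot: [[0.0, 1.0, -0.006], [1.0, -0.0, -0.0], [-0.0, -0.006, -1.0]]
ft_force: [-11.9, -0.8, 5.8]
grip_width: -0.0001
```

Request:
arm_command(
  steps=[
    {"delta_pos": [-6,0,0],"dr": [0,0,0]},
    {"delta_pos": [-15,0,0],"dr": [0,0,0]},
    {"delta_pos": [-20,0,0],"dr": [0,0,0]},
    {"delta_pos": [-20,0,0],"dr": [0,0,0]},
    {"delta_pos": [-20,0,20],"dr": [0,0,0]},
    {"delta_pos": [-10,0,25],"dr": [0,0,0]},
    {"delta_pos": [0,0,25],"dr": [0,0,0]},
    {"delta_pos": [0,0,25],"dr": [0,0,0]},
    {"delta_pos": [0,0,25],"dr": [0,0,0]},
    {"delta_pos": [0,0,0],"dr": [0,0,0]},
    {"delta_pos": [0,0,0],"dr": [0,0,0]},
  ],
)

```text
time_s: 56.4
position: [0.4297, 0.1616, 0.2204]
tool_rot: [[0.001, 1.0, 0.001], [1.0, -0.001, 0.0], [0.0, 0.001, -1.0]]
ft_force: [-0.1, -0.2, -0.5]
grip_width: 0.0002
```

```bash
python3 - <<'E'
from h import *
np.set_printoptions(precision=4,suppress=True)
s=snap("side","s19"); t=snap("top","t19"); o=env.observe(); print(o["time_s"],o["position"],o["ft_force"])
def dark(n,im,p,z,r,th):
    g=cv2.cvtColor(im,cv2.COLOR_BGR2GRAY); u,v=map(int,proj(n,(*p,z))); w=g[v-r:v+r+1,u-r:u+r+1]
    k,l,st,ce=cv2.connectedComponentsWithStats((w<th).astype(np.uint8))
    return [(on(n,u-r+ce[i][0],v-r+ce[i][1],z),int(st[i,4])) for i in range(1,k) if st[i,4]>8]
for n,im,ref in(("side",s,"side0"),("top",t,"top0")):
    print(n,"knob now",dark(n,im,(.546,.161),.092,9,32)); print(" at old place",dark(n,im,(.469,.161),.092,8,32)," ref",dark(n,cv2.imread("pics/%s.png"%ref),(.469,.161),.092,8,32))
for p in((.56,-.031),(.56,-.092),(.559,-.147)): print("bore",dark("side",s,p,.04,6,45),dark("top",t,p,.04,5,60))
# changes vs first top frame at bystanders
r0=cv2.imread("pics/top0.png")
for nm,p in(("tin",(.69,.173,.04)),("taperoll",(.567,-.43,.012)),("brush",(.335,-.36,.01)),):
    u,v=map(int,proj("top",p)); a=r0[v-14:v+15,u-14:u+15].astype(float);b=t[v-14:v+15,u-14:u+15].astype(float)
    print(nm,(u,v),"shift",cv2.phaseCorrelate(a.mean(2),b.mean(2)))
E
```

```text
56.5 [0.4293 0.1615 0.2195] [ 0.1289 -0.2069 -0.6504]
side knob now [(array([0.542 , 0.1706, 0.092 ]), 9)]
 at old place []  ref [(array([0.4734, 0.1656, 0.092 ]), 30)]
top knob now []
 at old place []  ref [(array([0.4747, 0.1635, 0.092 ]), 18)]
bore [(array([ 0.5601, -0.0305,  0.04  ]), 23)] [(array([ 0.5597, -0.0306,  0.04  ]), 23)]
bore [(array([ 0.5614, -0.0896,  0.04  ]), 18)] [(array([ 0.5604, -0.0907,  0.04  ]), 20)]
bore [(array([ 0.5549, -0.1704,  0.04  ]), 23), (array([ 0.5602, -0.1454,  0.04  ]), 15)] [(array([ 0.5595, -0.1464,  0.04  ]), 24)]
tin (236, 175) shift ((0.29573136566575364, 3.080824681536141), 0.2050906502768099)
taperoll (453, 219) shift ((-0.03984592667819875, -0.19757151507284476), 0.9424033486386962)
brush (431, 303) shift ((-0.32640514786155883, -0.2950003893624551), 0.7983321110709967)
```

The couplings check out. The knob and tin readings are muddied by the arm, so I'll move it well clear (high, at small x) and re-check.

Request:
arm_command(
  steps=[
    {"delta_pos": [-8,0,20],"dr": [0,0,0]},
    {"delta_pos": [-8,-10,20],"dr": [0,0,0]},
    {"delta_pos": [-8,-30,20],"dr": [0,0,0]},
    {"delta_pos": [-6,-30,20],"dr": [0,0,0]},
    {"delta_pos": [-4,-30,0],"dr": [0,0,0]},
    {"delta_pos": [-4,-30,0],"dr": [0,0,0]},
    {"delta_pos": [0,-30,0],"dr": [0,0,0]},
    {"delta_pos": [0,-30,0],"dr": [0,0,0]},
    {"delta_pos": [0,-30,0],"dr": [0,0,0]},
    {"delta_pos": [0,-30,0],"dr": [0,0,0]},
    {"delta_pos": [0,-30,0],"dr": [0,0,0]},
    {"delta_pos": [0,-30,0],"dr": [0,0,0]},
    {"delta_pos": [-5,-30,0],"dr": [0,0,0]},
    {"delta_pos": [-5,-30,0],"dr": [0,0,0]},
    {"delta_pos": [-5,-30,0],"dr": [0,0,0]},
    {"delta_pos": [-5,-30,0],"dr": [0,0,0]},
    {"delta_pos": [-5,-30,0],"dr": [0,0,0]},
    {"delta_pos": [-5,-30,0],"dr": [0,0,0]},
    {"delta_pos": [0,-20,0],"dr": [0,0,0]},
    {"delta_pos": [0,0,0],"dr": [0,0,0]},
  ],
)

```text
time_s: 58.5
position: [0.3612, -0.3503, 0.2987]
tool_rot: [[0.003, 1.0, -0.001], [1.0, -0.003, 0.002], [0.002, -0.001, -1.0]]
ft_force: [-0.0, 1.2, 0.1]
grip_width: 0.0001
```

```bash
python3 - <<'E'
from h import *
np.set_printoptions(precision=4,suppress=True,linewidth=200)
s=snap("side","s20"); t=snap("top","t20"); o=env.observe(); print(o["time_s"],o["position"],o["ft_force"])
S0,T0=cv2.imread("pics/side0.png"),cv2.imread("pics/top0.png")
def dark(n,im,p,z,r):
    g=cv2.cvtColor(im,cv2.COLOR_BGR2GRAY); u,v=map(int,proj(n,(*p,z))); w=g[v-r:v+r+1,u-r:u+r+1]; th=int(w.min())+22
    k,l,st,ce=cv2.connectedComponentsWithStats((w<th).astype(np.uint8))
    return w.min(),np.median(w),[(on(n,u-r+ce[i][0],v-r+ce[i][1],z)[:2],st[i].tolist()) for i in range(1,k) if st[i,4]>6]
for n,a,b in(("side",s,S0),("top",t,T0)):
    print(n,"new",dark(n,a,(.546,.161),.092,9)); print(" old",dark(n,a,(.469,.161),.092,6)); print(" ref",dark(n,b,(.469,.161),.092,6))
for nm,p in(("tin",(.69,.173,.04)),("taperoll",(.567,-.43,.012)),("brush",(.335,-.36,.01)),):
  for n,a,b in(("side",s,S0),("top",t,T0)):
    u,v=map(int,proj(n,p)); r=20; A=b[v-r:v+r+1,u-r:u+r+1];B=a[v-r+5:v+r-4,u-r+5:u+r-4]
    m=cv2.matchTemplate(A,B,cv2.TM_CCOEFF_NORMED); _,mx,_,loc=cv2.minMaxLoc(m); print(nm,n,"shift px",5-loc[0],5-loc[1],round(mx,2))
E
```

```text
58.6 [ 0.3616 -0.3481  0.2993] [ 0.4989 -0.0439  0.4817]
side new (np.uint8(20), np.float64(135.0), [(array([0.5421, 0.1624]), [7, 6, 9, 10, 74])])
 old (np.uint8(134), np.float64(139.0), [(array([0.4703, 0.1614]), [0, 0, 13, 13, 169])])
 ref (np.uint8(19), np.float64(46.0), [(array([0.4716, 0.163 ]), [1, 1, 10, 11, 72])])
top new (np.uint8(20), np.float64(140.0), [(array([0.5422, 0.1608]), [6, 8, 8, 7, 32])])
 old (np.uint8(90), np.float64(137.0), [(array([0.4786, 0.1756]), [0, 0, 2, 8, 15]), (array([0.4847, 0.1543]), [5, 0, 8, 3, 22])])
 ref (np.uint8(20), np.float64(69.0), [(array([0.4717, 0.1629]), [2, 2, 8, 9, 42])])
tin side shift px -5 5 0.41
tin top shift px 4 5 0.16
taperoll side shift px 0 0 0.51
taperoll top shift px 0 0 0.89
brush side shift px 0 0 0.81
brush top shift px 1 1 0.6
```

```bash
python3 - <<'E'
from h import *
s,t=cv2.imread("pics/s20.png"),cv2.imread("pics/t20.png")
def edge(i): return cv2.GaussianBlur(cv2.Canny(cv2.GaussianBlur(cv2.cvtColor(i,cv2.COLOR_BGR2GRAY),(0,0),1),25,60),(0,0),1.2)
for ref,n,a in(("s13","side",s),("s16","side",s),("side0","side",s),("t7","top",t),("t5","top",t),("t15","top",t),("top0","top",t)):
    b=cv2.imread("pics/%s.png"%ref); u,v=map(int,proj(n,(.69,.173,.042))); r=24
    for f in(lambda x:x,edge):
        A=f(b)[v-r:v+r+1,u-r:u+r+1];B=f(a)[v-r+6:v+r-5,u-r+6:u+r-5]
        _,mx,_,l=cv2.minMaxLoc(cv2.matchTemplate(A,B,cv2.TM_CCOEFF_NORMED)); print(ref,"shift",6-l[0],6-l[1],round(mx,2),end=" | ")
    print()
# can caps: dark-grey discs near expected
for p in((.612,-.277),(.51,-.275)): print("cap px",proj("top",(*p,.175)))
E
```

```text
s13 shift 0 0 0.64 | s13 shift 0 0 0.57 | 
s16 shift 0 0 0.64 | s16 shift 0 0 0.51 | 
side0 shift -6 6 0.45 | side0 shift 1 -1 0.34 | 
t7 shift 1 0 0.8 | t7 shift 0 0 0.68 | 
t5 shift -6 -6 0.69 | t5 shift -2 -3 0.26 | 
t15 shift 0 0 0.63 | t15 shift -1 0 0.55 | 
top0 shift -4 6 0.32 | top0 shift 1 0 0.34 | 
cap px [409.77134055 189.20692806]
cap px [410.44940385 229.96991223]
```

```bash
python3 -c "
from rig import env
print(env.close_job())"
```

```text
the job is handed in; nothing more can be done
None
```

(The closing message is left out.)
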